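# Lever open the detector case and load the red-framed module on the stage

### The job

Using the orange-handled pry blade, lever up the clear, handle-less lid of the detector case until it stands open against its stop, without touching the lid with the gripper's fingers, and lay the blade back flat on its black mat. Then lift the red-framed detector module out of the case and set it down gently, without dropping it, on the stage: upright, wholly inside the white outline and square with it. Leave the lid open, and leave the other two modules and everything else as they are.

Things in the scene. Friction and masses are not known exactly. Their poses are not given: they have to be found in the camera images.
- case: Grey case fixed to the table: 130 (x) x 236 (y) x 50 mm high, walls and floor 5 mm. Origin: centre of its underside; x points from the pry side (nearest the robot) to the hinge side. Outside the pry-side wall a full-width ledge spans x -65 to -77 mm, its top at z = 42 mm; between it and the shut lid is an 8 mm high slot, 12 mm deep, open to -x.
- lid (a joint): Opening angle of the case's lid (rad): 0 shut, 1.2 at its stop, where it still leans over the rear half of the case, so that a straight-down gripper would hit it. The stiff hinge (about 0.2 N m) keeps the lid wherever it is left.
- lid_edge (a point): Middle of the underside of the free edge of the lid, a clear plate 5 mm thick and 236 mm wide with a dark rim and a yellow tab on top at this place. 149 mm from the hinge line. When shut, the lid lies on the case's rim (underside at 50 mm) and reaches 6 mm beyond the ledge.
- lid_hinge (a point): Point on the hinge line (along the case's y), middle, at x = 66, z = 50 mm of the case.
- blade: Pry blade: orange handle 90 x 16 x 18 mm high (x from -50 to 40 mm), then a flat steel blade 20 mm wide, 2.5 mm thick, x from 40 to 115 mm, at 9 mm above the handle's underside. 60 g. Origin: underside of the handle, near its middle; x points to the blade's tip, z up. Starts lying on the mat.
- blade_tip (a point): Middle of the blade's tip edge, at mid-thickness (115, 0, 9 mm from the blade's origin).
- mat: Thin black rubber tool mat fixed to the table, 240 (x) x 120 (y) x 2 mm; origin: centre of its underside.
- module_red: Detector module with a red top frame: an aluminium block 48 (x) x 34 (y) x 40 mm high, about 120 g. Origin: centre of its underside. Stands on the case's floor in any of three places side by side along the case's y.
- module_blue: Like the red one, with a blue top frame; to be left in the case.
- module_white: Like the red one, with a white top frame; to be left in the case.
- stage: Fixed black positioning stage with a 150 x 150 mm top plate, 60 mm high. Origin: centre of its underside; z up.
- stage_spot (a point): Centre of the white outline on the stage's top face (60 mm up), axes as the stage: the inside of the outline is 64 mm in x by 50 mm in y. The module goes here with its long (x) side along the outline's long (x) side, either way round.
- amp_a: Loose aluminium amplifier block, 50 x 40 x 20 mm with brass connectors; leave alone.
- amp_b: A second such amplifier block; leave alone.
- collimator: Standing black lens barrel, 48 mm across and 110 mm high with a red band; leave alone.
- mirror: Standing black mirror mount, 92 mm high; leave alone.
- driver: Screwdriver lying on the table; leave alone.
There are look-alikes about, which are no part of the job. There is more than one size of the blade; the one meant has the size given above.

How it is judged:
On the way, in this order (a step that is already met when the one before it is completed fails the run):
1. the blade lifts the lid off its rest (value of joint lid above 0.12 rad and contact force between blade and lid above 0.2 N), for 0.02 s.
2. the lid is open against its stop (over 1.05 rad) (value of joint lid above 1.05 rad), for 0.2 s.
3. the red-framed module is held clear above the case (z of module_red in the frame of case above 0.06 m and contact force between the fingers and module_red above 0.5 N), for 0.1 s.
At the end, for the whole second after the job is handed in: Lid open (over 1.0 rad); red module at rest upright on the stage, within 9 mm of the outline's centre in x and y, square within 0.15 rad; blade flat and at rest, its origin on the mat; other modules, collimator and mirror upright (value of joint lid above 1 rad and x of module_red in the frame of stage_spot between -0.009 and 0.009 m and y of module_red in the frame of stage_spot between -0.009 and 0.009 m and z of module_red in the frame of stage_spot between -0.003 and 0.003 m and angle between module_red's own z axis and vertical below 0.06 rad and angle between the x axis of module_red and the x axis of stage_spot, either way round below 0.15 rad and linear speed of each of module_red, blade below 0.01 m/s and x of blade in the frame of mat between -0.12 and 0.12 m and y of blade in the frame of mat between -0.06 and 0.06 m and height (world z) of blade below 0.012 m and angle between each of blade, module_blue, module_white, collimator, mirror's own z axis and vertical below 0.1 rad); the robot touches nothing.
It fails at once if the fingers touch the lid (over 1 N) (contact force between the fingers and lid above 1 N).
It fails at once if the red-framed module is dropped (moves faster than 0.4 m/s out of the fingers) (linear speed of module_red above 0.4 m/s and contact force between the fingers and module_red below 0.05 N).
It fails at once if another module is moved by over 20 mm or a bystander by over 30 mm (distance of any of module_blue, module_white from where it was at the start of the episode above 0.02 m or distance of any of amp_a, amp_b, collimator, mirror, driver from where it was at the start of the episode above 0.03 m).
It also fails if it takes over 72 s, if anything falls off the work surface, if the arm or the gripper's body presses on something with over 40 N, if the wrist force passes 120 N, or if a joint passes its speed limit or range.

### The arm

A 6-joint arm with a two-finger parallel gripper is mounted at the origin on the work surface. World frame = base frame: x ahead of the robot, y to its left, z up, the work surface at z = 0. Lengths are in m, angles in rad, forces in N, time in s.
With the tool pointing down it reaches from about 0.325 to 0.85 m from the base axis. Payload 15.5 kg.
Tool frame: the origin (TCP) lies between the finger pads; the fingertips stand 8 mm ahead of it and the grasp point (between the pads) lies 11 mm behind it; x points along the fingers, y is the direction in which the jaws open and shut, and the axes are right-handed (so a half turn about x gives the same grasp; the last joint's range is limited). The gripper opens to 91 mm and grips with 3 to 60 N. Pads are 32 mm wide; open, the fingers measure 118 mm over their backs; the gripper's body (76 mm by 178 mm) begins 60 mm behind the grasp point.
Start: joints at [1.032, 0.494, 1.345, -0, 1.302, -0.096], TCP at [0.268, 0.565, 0.198] pointing down, gripper open.
Joint ranges: [-2.91, 2.91], [-0.82, 2.16], [0.22, 2.67], [-1.22, 4.37], [0.12, 2.79], [-3.08, 3.08]. Speed limits (rad/s): [1.89, 1.89, 2.57, 3.01, 3.01, 3.01].

### API

Orientations are given as a unit quaternion [w, x, y, z].
In Python, from station import telemetry, imaging, env gives the robot as it stands.
- The arm moves only by the shell command python3 -m jog 'ROWS' [FORCE]. ROWS is JSON, a list of rows, each a list of 5 numbers: the shift along the tool's x, y, z in m, then the turn about the tool's x in rad, then the finger opening in m, from 0 to 0.0912. A call has 1 to 5 rows; each row shifts and turns the pose as measured when the row begins, along the tool's axes as they then stand; what a row does not reach is not made up. A row lasts 1/10 s, in which the tool goes at most 50 mm and 8.59 degrees, less where a joint would pass 70% of its speed; a pose out of reach is approached as far as the arm can. A call is refused whole if a number of a shift passes 0.05 or a number of a turn 0.15, either way. A call with a gripper value outside its range is refused whole. The fingers move at their own pace and stop on an object; FORCE is the grip in N (left out, the last holds). Time passes only in rows, so rows that do not move let the fingers close. It gives the time, the measured TCP pose, the force and the opening at its end, in the units of the state.
- telemetry.get_state(): the state, without advancing time (a new reading comes with each control period).
- imaging.camera(name): name is "scene" or "top" or "wrist"; returns the picture (480x640x3 uint8, red, green, blue); there is no depth.
- imaging.calibration(name): a dict with "camera_matrix" (3x3 intrinsics, pixels), "rvec" (rotation vector, rad) and "tvec" (3), from world to camera coordinates, as OpenCV has them; the wrist camera has in their place "hand_eye" (4x4, takes a point from camera to tool coordinates, whose origin is the TCP and whose axes are the tool frame's). Camera axes: x right, y down, z forward; pixel columns grow to the right and rows downward; lengths in m; the calibration is good to about 2 mm. A picture is of the moment at which its call begins: read the wrist's pose just before it. calibration takes no time and is no camera call.
- env.close_job(): hands the job in, once; it reports no verdict.
Trained networks look in the newest picture that a camera, given by its name, has taken for a name from the list of things; names that differ only in an ending like _2 or _b are one class to them, and where a whole thing is asked for, a point or a joint stands for the part that bears it (a point fixed in the world has none). Each returns a list of dicts, best first, with "conf" (0 to 1); they miss things now and then, are a little off and sometimes report something else, mostly with a low value. They report only what shows in the picture. A call takes as long as a camera call. They do not tell look-alikes from the thing itself.
- imaging.trace(camera, query): "mask" (480x640 bool, what is visible of it) and "rect" ([left, top, right, bottom] in pixels, round what is visible of it).
The state is a dict: "clock": time; "qpos": joint angles; "dq": joint speeds; "effort": joint torques, N m; "eef_pos": TCP position; "ee_rot": TCP orientation; "force": force on the tool from outside, world axes, zero at the start; "wrist_torque": the same for the moment, N m; "gripper_width": finger opening in m.
Only numpy, scipy, OpenCV 4.12 (cv2) and the standard library are available. Lean on these libraries where they do the work, as an engineer would, in place of code of your own. Each camera call takes 0.05 s, during which the arm holds its last target.

## Working session

There is one attempt and no reset: what is moved stays moved. The work goes in short steps, Python scripts to look and compute and a shell command to move; the robot and the scene stay as the last step left them, time stands still between calls to the robot, and variables do not carry over. Pictures are saved under pics/ and viewed, and the job is handed in when it is done.

```bash
ls; mkdir -p pics
python3 - <<'E'
from station import telemetry, imaging, env
import cv2
s=telemetry.get_state(); print(s)
for n in ["scene","top","wrist"]:
    cv2.imwrite(f"pics/{n}0.png",imaging.camera(n)[:,:,::-1]); print(n,imaging.calibration(n))
E
```

```text
pics
{'clock': 0.0, 'qpos': array([ 1.03247829e+00,  4.94144688e-01,  1.34614329e+00, -1.59172086e-05,
        1.30250058e+00, -9.54995441e-02]), 'dq': array([-0.00102376,  0.00086599, -0.00031259,  0.00011866,  0.00085335,
       -0.00100669]), 'effort': array([-1.25811406e-03, -8.78830433e+01, -3.81833875e+01,  7.03497604e-02,
        5.37308771e-02, -1.34010725e-04]), 'eef_pos': array([0.26759788, 0.56436631, 0.1975581 ]), 'ee_rot': array([ 0.68971915,  0.15487903,  0.68997237, -0.15568593]), 'force': array([0.39589107, 0.32187041, 0.19225612]), 'wrist_torque': array([ 0.02818465, -0.02512661, -0.01958345]), 'gripper_width': 0.09161812966946216}
scene {'camera_matrix': array([[458.75079163,   0.        , 321.04635953],
       [  0.        , 458.75079163, 242.10941689],
       [  0.        ,   0.        ,   1.        ]]), 'rvec': array([ 1.49081382,  2.03877299, -0.86225989]), 'tvec': array([ 0.07582931, -0.30963049,  1.50504328])}
top {'camera_matrix': array([[435.22389229,   0.        , 323.05773688],
       [  0.        , 435.22389229, 238.76971294],
       [  0.        ,   0.        ,   1.        ]]), 'rvec': array([ 2.18708735, -2.14768028,  0.14568572]), 'tvec': array([0.05377726, 0.52027467, 1.12748763])}
wrist {'camera_matrix': array([[344.40884674,   0.        , 322.59629599],
       [  0.        , 344.40884674, 237.88706866],
       [  0.        ,   0.        ,   1.        ]]), 'hand_eye': array([[ 8.73591799e-04, -2.55461066e-01,  9.66818949e-01,
        -1.87102443e-01],
       [ 9.99999589e-01,  4.56105815e-04, -7.83056810e-04,
         6.33934196e-04],
       [-2.40931217e-04,  9.66819236e-01,  2.55461359e-01,
        -7.14169973e-02],
       [ 0.00000000e+00,  0.00000000e+00,  0.00000000e+00,
         1.00000000e+00]])}
```

View pics/top0.png

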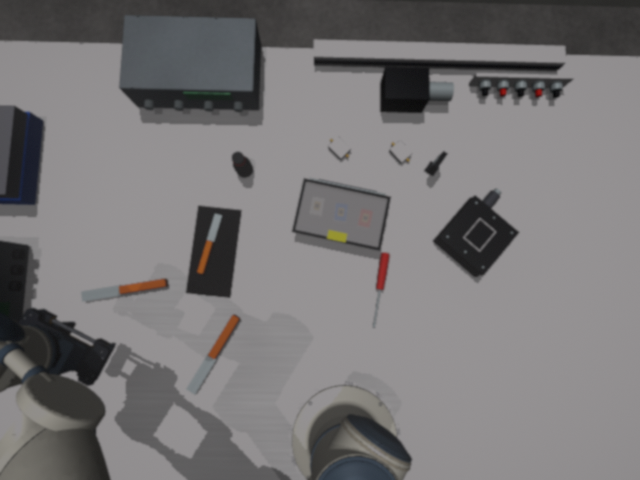

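View pics/scene0.png

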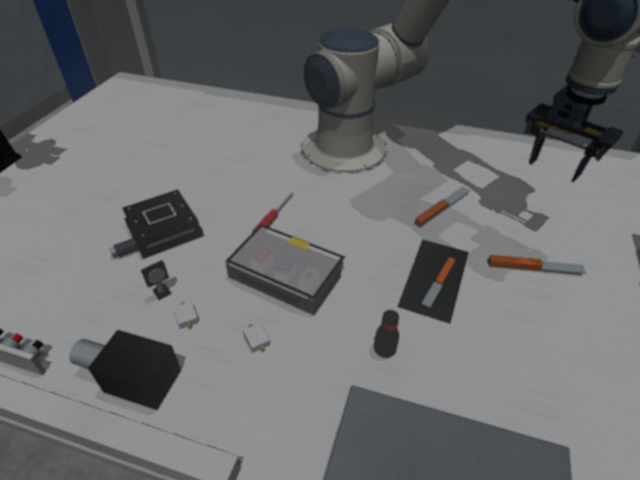

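View pics/wrist0.png

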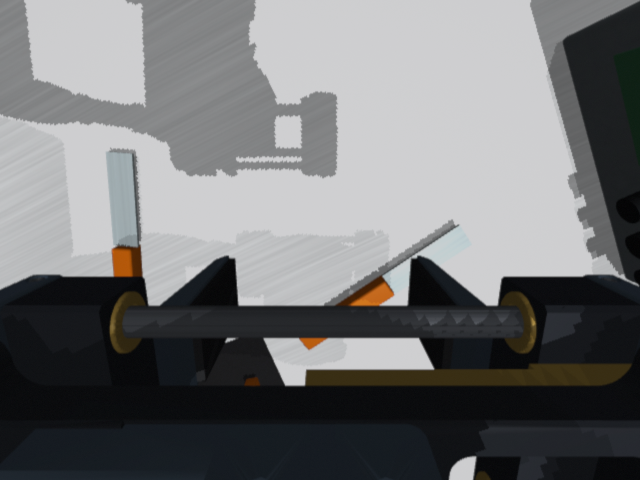

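Three orange blades show in the top view: A on the mat (210,243), B at left (125,290), and C below (215,353). I'll measure their lengths and enlarge them.

```bash
cat > h.py <<'E'
import numpy as np,cv2
from scipy.spatial.transform import Rotation as R
from station import telemetry, imaging, env
def cam(n):
    c=imaging.calibration(n);K=c["camera_matrix"]
    if n=="wrist":
        s=telemetry.get_state();q=s["ee_rot"];T=np.eye(4)
        T[:3,:3]=R.from_quat([q[1],q[2],q[3],q[0]]).as_matrix();T[:3,3]=s["eef_pos"]
        W=T@c["hand_eye"];return K,W[:3,:3],W[:3,3]
    r=cv2.Rodrigues(c["rvec"])[0];return K,r.T,-r.T@c["tvec"]
def unproj(C,px,z):
    K,Rw,t=C
    px=np.atleast_2d(np.array(px,float));d=np.c_[px,np.ones(len(px))]@np.linalg.inv(K).T@Rw.T
    return t+d*((z-t[2])/d[:,2])[:,None]
def proj(C,P):
    K,Rw,t=C
    p=(np.atleast_2d(P)-t)@Rw@K.T;return p[:,:2]/p[:,2:]
def snap(n,f):
    C=cam(n);im=imaging.camera(n);cv2.imwrite(f"pics/{f}.png",im[:,:,::-1]);return C,im
def crop(im,x0,y0,x1,y1,f,k=6):
    c=cv2.resize(im[y0:y1,x0:x1],None,fx=k,fy=k,interpolation=cv2.INTER_CUBIC);cv2.imwrite(f"pics/{f}.png",c[:,:,::-1])
def tcp():
    s=telemetry.get_state();q=s["ee_rot"];return s["eef_pos"],R.from_quat([q[1],q[2],q[3],q[0]]).as_matrix()
E
python3 - <<'E'
from h import *
C,im=snap("top","t1")
print(C[2])
crop(im,75,195,245,395,"c1",3); crop(im,280,170,400,260,"c2",6); crop(im,425,180,525,285,"c3",5)
for q in ["blade","mat","case","lid","stage","collimator","mirror","amp_a","driver"]:
    for d in imaging.trace("top",q):
        m=d["mask"]; ys,xs=np.nonzero(m)
        if len(xs)<3: continue
        r=cv2.minAreaRect(np.c_[xs,ys].astype(np.float32)); b=cv2.boxPoints(r)
        print(q,round(d["conf"],2),d["rect"],np.round(unproj(C,b,0.01)[:,:2],3).tolist(), np.round(np.array(r[1])*unproj(C,[[320,240],[321,240]],0.01).std(0).max()*2*1000))
E
```

```text
[0.38196583 0.07999296 1.18004632]
blade 0.74 [82.0, 275.8, 172.1, 301.2] [[0.371, 0.699], [0.413, 0.477], [0.386, 0.471], [0.345, 0.693]] [ 28. 234.]
blade 0.73 [196.6, 213.1, 224.8, 274.3] [[0.428, 0.401], [0.587, 0.358], [0.581, 0.335], [0.422, 0.378]] [ 23. 166.]
blade 0.59 [185.9, 312.8, 239.2, 393.8] [[0.126, 0.412], [0.322, 0.302], [0.307, 0.276], [0.112, 0.386]] [ 30. 240.]
mat 0.58 [186.5, 203.6, 244.1, 297.6] [[0.37, 0.425], [0.612, 0.406], [0.598, 0.285], [0.357, 0.307]] [121. 244.]
case 0.61 [294.5, 178.3, 390.3, 248.8] [[0.54, 0.149], [0.697, 0.12], [0.649, -0.124], [0.493, -0.09]] [244. 156.]
case 0.42 [333.8, 136.1, 348.4, 157.0] [[0.783, 0.058], [0.815, 0.028], [0.773, -0.015], [0.741, 0.016]] [57. 42.]
lid 0.87 [294.0, 177.2, 393.8, 246.9] [[0.54, 0.148], [0.696, 0.119], [0.648, -0.124], [0.493, -0.091]] [244. 155.]
lid 0.57 [332.3, 136.3, 347.7, 158.5] [[0.787, 0.058], [0.816, 0.027], [0.769, -0.015], [0.74, 0.016]] [61. 40.]
lid 0.23 [432.8, 190.4, 519.7, 276.7] [[0.524, -0.231], [0.701, -0.386], [0.588, -0.512], [0.415, -0.356]] [168. 225.]
stage 0.94 [433.6, 187.9, 519.8, 276.1] [[0.524, -0.235], [0.699, -0.388], [0.589, -0.511], [0.418, -0.356]] [164. 222.]
stage 0.22 [386.4, 139.7, 414.5, 164.8] [[0.778, -0.109], [0.81, -0.14], [0.763, -0.187], [0.73, -0.157]] [65. 42.]
collimator 0.95 [232.2, 155.0, 254.4, 180.2] [[0.741, 0.335], [0.772, 0.297], [0.709, 0.248], [0.678, 0.286]] [76. 48.]
mirror 0.66 [428.5, 150.7, 443.7, 176.5] [[0.719, -0.213], [0.784, -0.255], [0.767, -0.28], [0.702, -0.238]] [30. 72.]
amp_a 0.76 [387.2, 140.0, 414.3, 164.5] [[0.779, -0.108], [0.815, -0.142], [0.765, -0.19], [0.73, -0.157]] [67. 46.]
amp_a 0.55 [330.2, 136.2, 351.4, 159.8] [[0.784, 0.062], [0.82, 0.029], [0.772, -0.019], [0.737, 0.014]] [65. 46.]
driver 0.9 [374.7, 248.1, 389.7, 326.8] [[0.297, -0.069], [0.49, -0.093], [0.487, -0.119], [0.295, -0.094]] [ 26. 197.]
```

View pics/c1.png

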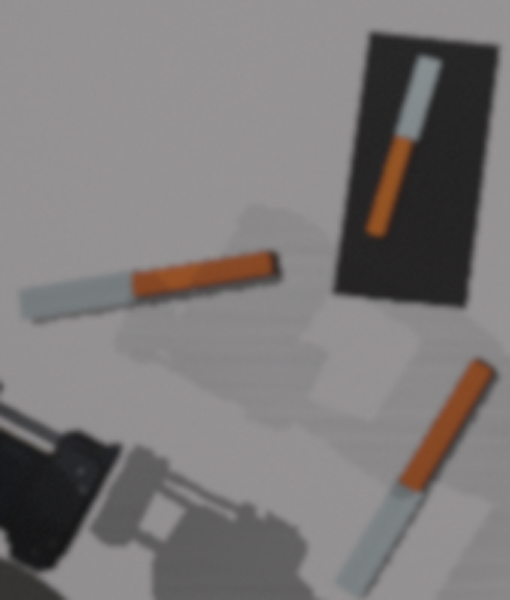

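View pics/c2.png

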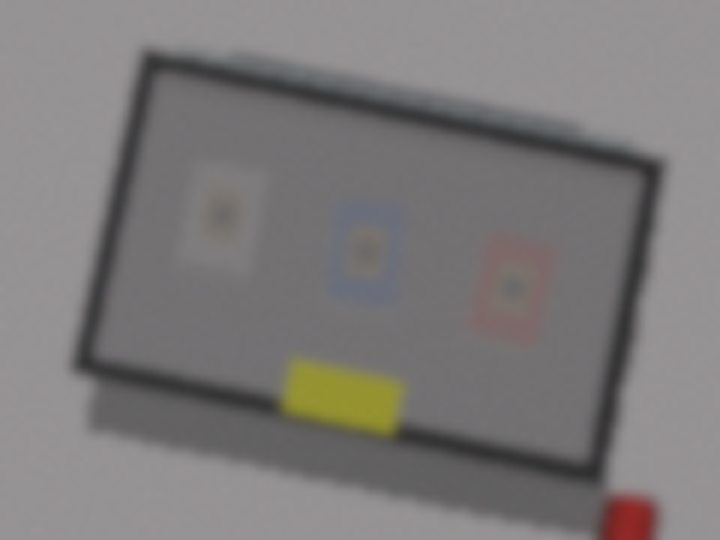

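View pics/c3.png

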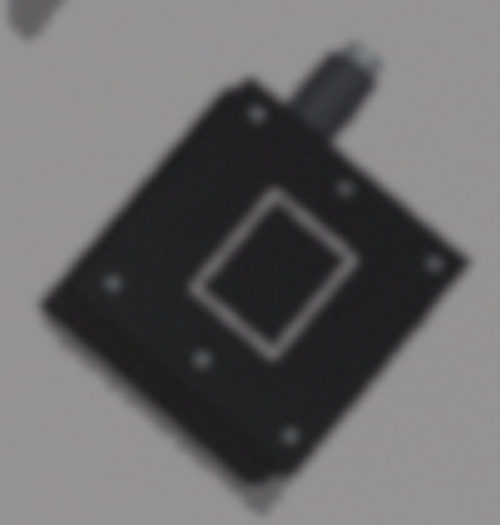

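Blade A lies on the mat and measures 166 mm, so it is the one meant. B and C measure about 235 mm and are look-alikes. Next I'll get precise poses for the case, modules and outline.

Run:
```python
from h import *
C=cam("top"); im=cv2.imread("pics/t1.png")[:,:,::-1]
def rep(name,m,z,off=(0,0)):
    ys,xs=np.nonzero(m); pts=np.c_[xs+off[0],ys+off[1]].astype(np.float32)
    P=unproj(C,pts,z)[:,:2].astype(np.float32)
    r=cv2.minAreaRect(P*1000); b=cv2.boxPoints(r)
    print(name,len(xs),"c",np.round(r[0],1),"size",np.round(r[1],1),"ang",round(r[2],2),np.round(b).tolist(), "centroid",np.round(P.mean(0)*1000,1))
hsv=cv2.cvtColor(im,cv2.COLOR_RGB2HSV)
def sub(x0,y0,x1,y1):
    s=np.zeros(im.shape[:2],bool); s[y0:y1,x0:x1]=1; return s
H,S,V=[hsv[:,:,i].astype(int) for i in range(3)]
org=(H<18)&(S>130)
rep("handle",org&sub(190,205,230,280),.02)
dark=(V<60)
rep("mat",(dark|org)&sub(183,200,246,300),.002)
lid=(V<75)&sub(288,175,395,252); n,l,st,_=cv2.connectedComponentsWithStats(lid.astype(np.uint8)); k=1+np.argmax(st[1:,4]); rep("lidrim",l==k,.055)
yel=(H>22)&(H<35)&(S>120); rep("tab",yel&sub(320,225,355,248),.055)
red=((H<8)|(H>172))&(S>25)&sub(352,200,380,232); rep("red",red,.045)
blu=(H>105)&(H<125)&(S>40)&sub(330,195,352,226); rep("blue",blu,.045)
w=(V>110)&sub(455,210,505,260); n,l,st,_=cv2.connectedComponentsWithStats(w.astype(np.uint8)); k=1+np.argmax(st[1:,4]); rep("outline",l==k,.060)
st_=dark&sub(430,190,520,280); rep("stage",st_,.06)
print(hsv[219,364],hsv[213,340],hsv[205,317])
```

```text
handle 255 c [464.9 378.3] size [20.7 88.5] ang 75.63 [[419.0, 379.0], [505.0, 357.0], [510.0, 377.0], [425.0, 399.0]] centroid [465.4 378.1]
mat 3312 c [483.9 358.3] size [113.5 233.8] ang 84.92 [[362.0, 312.0], [595.0, 291.0], [605.0, 404.0], [373.0, 425.0]] centroid [477.  358.3]
lidrim 552 c [582.6  16.6] size [232.3 146.3] ang 78.75 [[488.0, -83.0], [632.0, -112.0], [677.0, 116.0], [533.0, 145.0]] centroid [581.8   9.1]
tab 155 c [524.2  28.4] size [48.  22.2] ang 79.7 [[509.0, 7.0], [531.0, 3.0], [539.0, 50.0], [518.0, 54.0]] centroid [524.1  28.6]
red 152 c [576.1 -46.4] size [30.7 45.1] ang 77.89 [[551.0, -57.0], [595.0, -66.0], [601.0, -36.0], [557.0, -27.0]] centroid [575.8 -46.2]
blue 0 c [0. 0.] size [0. 0.] ang 0.0 [[0.0, 0.0], [0.0, 0.0], [0.0, 0.0], [0.0, 0.0]] centroid [nan nan]
outline 57 c [ 590.1 -398.1] size [21.3 26.5] ang 1.16 [[579.0, -385.0], [580.0, -412.0], [601.0, -411.0], [600.0, -385.0]] centroid [ 593.4 -401.9]
stage 3383 c [ 544.6 -347.1] size [151.6 207.1] ang 49.51 [[417.0, -338.0], [574.0, -472.0], [673.0, -357.0], [515.0, -222.0]] centroid [ 531.1 -333.9]
[ 10  20 115] [ 15  18 114] [ 10   7 108]<stdin>:7: RuntimeWarning: Mean of empty slice.
  ret = um.true_divide(
```

Run:
```python
from h import *
im=cv2.imread("pics/scene0.png")[:,:,::-1]
crop(im,215,220,355,315,"s2",5)
```

```text
(no output)
```

View pics/s2.png

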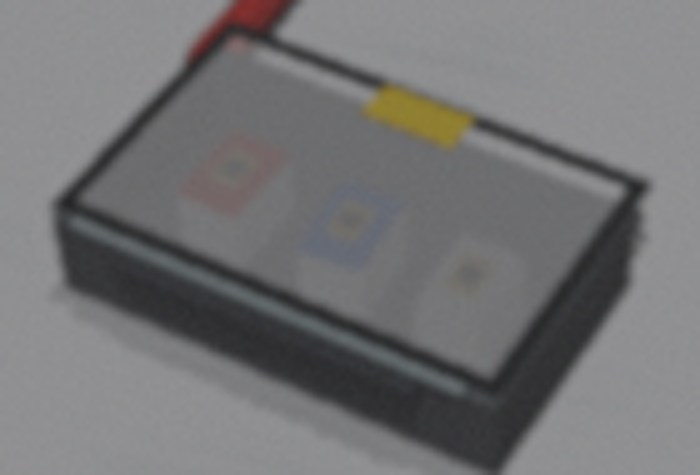

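```bash
python3 -m jog '[[0,-0.016,0.05,0,0.0912],[0,-0.016,0.05,0,0.0912],[0,-0.016,0.05,0,0.0912],[0,-0.016,0.05,-0.08,0.0912],[0,-0.016,0.05,-0.08,0.0912]]' 60
python3 - <<'E'
from h import *
C=cam("top")
p=np.array([(275,190),(357,262),(272,360),(190,287)])/5+[425,180]-0.4
P=unproj(C,p,.06)[:,:2]*1000;print(P.round(1),P.mean(0)); d=P[2]-P[1]+P[3]-P[0];print(np.hypot(*(P[2]-P[1])),np.hypot(*(P[1]-P[0])),np.degrees(np.arctan2(d[1],d[0])))
t,Rm=tcp();print(t,Rm.round(4))
C,im=snap("wrist","w1")
E
```

```text
clock: 1.15
eef_pos: [0.4539, 0.3967, 0.1981]
ee_rot: [0.701, 0.096, 0.701, -0.094]
force: [0.6, 0.8, 0.0]
gripper_width: 0.091
[[ 579.5 -346. ]
 [ 542.2 -388.1]
 [ 489.9 -342.1]
 [ 527.3 -300.1]] [ 534.70525876 -344.07726156]
69.65474779584494 56.28738838899827 138.6521711614991
[0.45389461 0.3966758  0.19812376] [[ 2.000e-04  2.668e-01  9.637e-01]
 [ 2.300e-03  9.637e-01 -2.668e-01]
 [-1.000e+00  2.200e-03 -4.000e-04]]
```

View pics/w1.png

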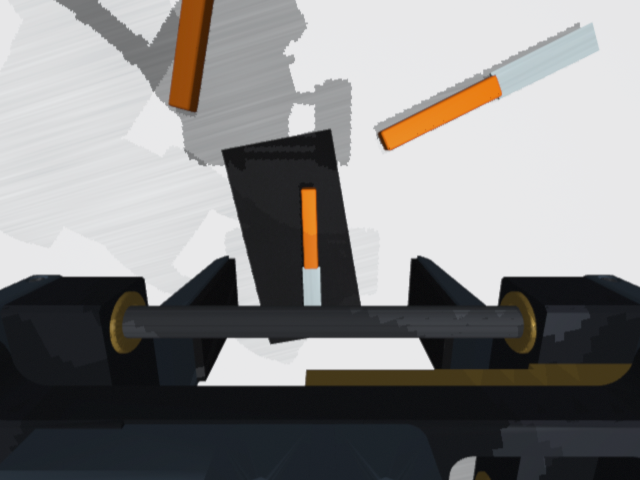

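Run:
```python
from h import *
C=cam("wrist");im=cv2.imread("pics/w1.png")[:,:,::-1]
hsv=cv2.cvtColor(im,cv2.COLOR_RGB2HSV);m=(hsv[:,:,0]<20)&(hsv[:,:,1]>150);m[:, :290]=0;m[:,330:]=0;m[:180]=0;m[275:]=0
ys,xs=np.nonzero(m);P=(unproj(C,np.c_[xs,ys],.02)[:,:2]*1000).astype(np.float32)
r=cv2.minAreaRect(P);print(r,cv2.boxPoints(r))
c=np.array([(222,151),(331,129)]);print(unproj(C,c,.002)*1000)
t,Rm=tcp();print(Rm.T@(np.append(np.array(r[0])/1000,0.02)-t))
```

```text
((470.8355712890625, 375.02374267578125), (17.30524444580078, 90.68357849121094), 76.09479522705078) [[424.74316 377.52106]
 [512.7693  355.72833]
 [516.928   372.52643]
 [428.90186 394.31915]]
[[367.22933766 305.84620333   2.        ]
 [376.20294152 425.05187754   2.        ]]
[ 0.17811946 -0.0142271   0.01477582]
```

```bash
python3 -m jog '[[0.05,-0.008,0.018,-0.013,0.06],[0.05,-0.008,0.018,-0.013,0.06],[0.04,0,0,0,0.06],[0,0,0,0,0.06]]' 60
python3 - <<'E'
from h import *
t,Rm=tcp();print(t,np.degrees(np.arctan2(Rm[1,2],Rm[0,2])))
C,im=snap("wrist","w2")
E
```

```text
clock: 1.6
eef_pos: [0.494, 0.3681, 0.0642]
ee_rot: [0.705, 0.088, 0.699, -0.084]
force: [-0.9, 0.6, 0.4]
gripper_width: 0.0625
[0.49401812 0.36812667 0.06422308] -13.957426336140557
```

View pics/w2.png

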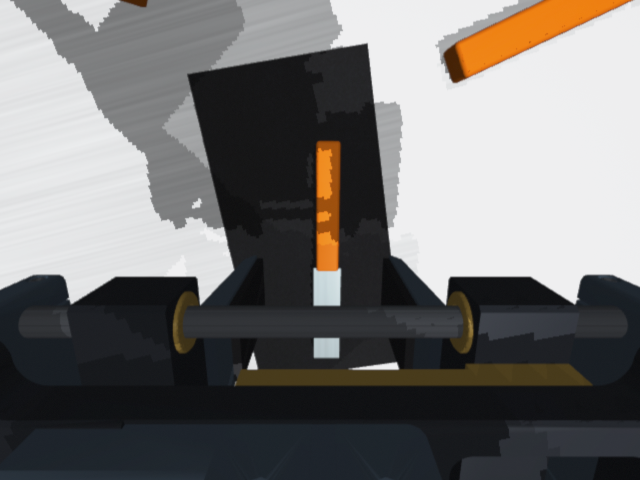

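Run:
```python
from h import *
C=cam("wrist");t,Rm=tcp()
print(Rm.round(4))
for p,z in [((316,142),.02),((340,142),.02),((317,268),.02),((338,268),.02),((315,357),.0123),((340,357),.0123)]:
    P=unproj(C,p,z)[0];print(p,P.round(4),(Rm.T@(P-t)).round(4))
```

```text
[[ 0.0118  0.2408  0.9705]
 [ 0.0063  0.9705 -0.2409]
 [-0.9999  0.0089  0.01  ]]
(316, 142) [0.4227 0.3834 0.02  ] [ 0.0462 -0.004  -0.0744]
(340, 142) [0.4264 0.3986 0.02  ] [ 0.0463  0.0117 -0.0744]
(317, 268) [0.5075 0.3626 0.02  ] [ 0.047  -0.0037  0.0129]
(338, 268) [0.5112 0.3773 0.02  ] [0.0472 0.0114 0.013 ]
(315, 357) [0.5834 0.3418 0.0123] [ 0.0555 -0.0057  0.0915]
(340, 357) [0.5883 0.3612 0.0123] [0.0557 0.0143 0.0916]
```

```bash
python3 -m jog '[[0.02,0.002,-0.009,0,0.06],[0.015,0.001,-0.005,0,0.06],[0,0,0,0,0.06]]' 60
python3 - <<'E'
from h import *
C=cam("wrist");t,Rm=tcp()
print(t,Rm.round(4))
E
```

```text
clock: 1.95
eef_pos: [0.4854, 0.3788, 0.038]
ee_rot: [0.708, 0.09, 0.696, -0.081]
force: [0.5, -0.9, -0.4]
gripper_width: 0.0602
[0.48542314 0.37880877 0.03796784] [[ 0.0187  0.2402  0.9706]
 [ 0.0106  0.9706 -0.2404]
 [-0.9998  0.0148  0.0156]]
```

```bash
python3 -m jog '[[0.01,0,0,0,0.06],[0,0,0,0,0.06]]' 60
python3 - <<'E'
from h import *
C,im=snap("wrist","w3");t,Rm=tcp()
print(t,Rm.round(4))
hsv=cv2.cvtColor(im,cv2.COLOR_RGB2HSV);m=((hsv[:,:,0]<20)&(hsv[:,:,1]>150)).astype(np.uint8)
n,l,st,ce=cv2.connectedComponentsWithStats(m);
for k in range(1,n):
    if st[k,4]>200: print(st[k])
E
```

```text
clock: 2.15
eef_pos: [0.4873, 0.3807, 0.0314]
ee_rot: [0.709, 0.091, 0.694, -0.08]
force: [-0.6, 0.0, -0.5]
gripper_width: 0.0603
[0.48790043 0.38103039 0.03218983] [[ 0.0241  0.2391  0.9707]
 [ 0.0142  0.9708 -0.2395]
 [-0.9996  0.0195  0.02  ]]
[ 444    0  196   90 7234]
[ 296  156   29  147 4041]
```

View pics/w3.png

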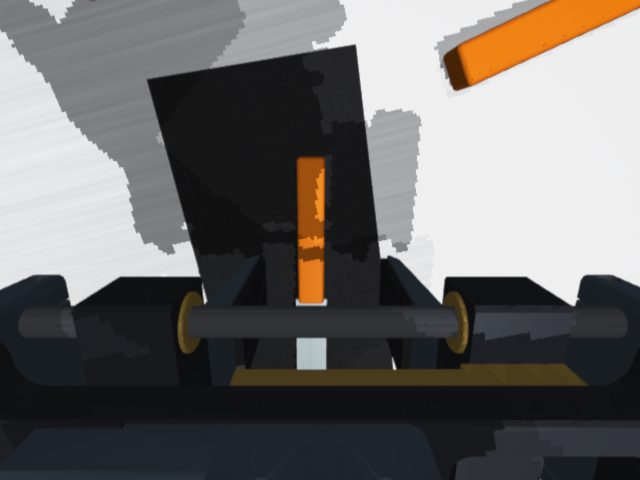

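```bash
python3 -m jog '[[0,0,0,0,0.06],[0,0,0,0,0.06],[0,0,0,0,0.06]]' 60
python3 - <<'E'
from h import *
t,Rm=tcp()
print(t,Rm.round(4))
E
```

```text
clock: 2.5
eef_pos: [0.4891, 0.3815, 0.0342]
ee_rot: [0.71, 0.092, 0.693, -0.079]
force: [-0.1, -0.4, -0.2]
gripper_width: 0.0601
[0.48913892 0.38152288 0.03421234] [[ 0.0264  0.2393  0.9706]
 [ 0.0156  0.9707 -0.2397]
 [-0.9995  0.0215  0.0219]]
```

Run:
```python
from h import *
C,im=snap("wrist","w4");t,Rm=tcp()
hsv=cv2.cvtColor(im,cv2.COLOR_RGB2HSV);m=((hsv[:,:,0]<20)&(hsv[:,:,1]>150)).astype(np.uint8)
n,l,st,ce=cv2.connectedComponentsWithStats(m);print(st[1:][st[1:,4]>200])
for p in [(297,157),(325,157),(297,301),(325,301)]:
    P=unproj(C,p,.02)[0];print(p,P.round(4),(Rm.T@(P-t)).round(4))
print(t)
```

```text
[[ 441    0  199   87 6942]
 [ 294  153   29  146 3971]]
(297, 157) [0.4222 0.3838 0.02  ] [ 0.0124 -0.0141 -0.0658]
(325, 157) [0.426  0.3992 0.02  ] [ 0.0128  0.0017 -0.0658]
(297, 301) [0.5084 0.3607 0.02  ] [ 0.0143 -0.0159  0.0234]
(325, 301) [0.5129 0.378  0.02  ] [0.0147 0.0019 0.0236]
[0.48913714 0.38151433 0.0341597 ]
```

```bash
python3 -m jog '[[0.012,-0.004,-0.003,0,0.05],[0.008,-0.003,-0.003,0,0.05],[0,0,0,0,0.05]]' 60
python3 - <<'E'
from h import *
t,Rm=tcp()
print(t,Rm.round(4))
for p in [[.5106,.3694,.02],[.4241,.3915,.02]]: print((Rm.T@(np.array(p)-t)).round(4))
E
```

```text
clock: 2.85
eef_pos: [0.4823, 0.3764, 0.0137]
ee_rot: [0.711, 0.092, 0.693, -0.079]
force: [0.6, 0.1, -0.1]
gripper_width: 0.0498
[0.48233449 0.37638267 0.01369488] [[ 0.0272  0.2395  0.9705]
 [ 0.016   0.9707 -0.2399]
 [-0.9995  0.0221  0.0226]]
[-0.0056  0.0001  0.0293]
[-0.0076  0.0009 -0.06  ]
```

```bash
python3 -m jog '[[0.002,0,0,0,0.03],[0,0,0,0,0.0],[0,0,0,0,0.0],[0,0,0,0,0.0],[0,0,0,0,0.0]]' 60
python3 - <<'E'
from h import *
t,Rm=tcp()
print(t,Rm.round(4))
E
```

```text
clock: 3.35
eef_pos: [0.4831, 0.3769, 0.0124]
ee_rot: [0.711, 0.092, 0.693, -0.078]
force: [0.6, -0.5, 0.3]
gripper_width: 0.0127
[0.48313661 0.37692791 0.01241737] [[ 0.0281  0.2395  0.9705]
 [ 0.0166  0.9706 -0.24  ]
 [-0.9995  0.0228  0.0233]]
```

```bash
python3 -m jog '[[0,0,0,0,0.0],[-0.01,0,0,0,0.0],[-0.02,0,0,0,0.0],[-0.02,0,0,0,0.0]]' 60
python3 - <<'E'
from h import *
t,Rm=tcp()
print(t,Rm.round(4))
snap("wrist","w5")
E
```

```text
clock: 3.75
eef_pos: [0.4805, 0.3753, 0.0628]
ee_rot: [0.71, 0.092, 0.694, -0.079]
force: [0.2, -0.3, -0.5]
gripper_width: 0.0003
[0.48049464 0.37527456 0.06284945] [[ 0.0246  0.2396  0.9706]
 [ 0.0144  0.9707 -0.24  ]
 [-0.9996  0.0199  0.0204]]
```

View pics/w5.png

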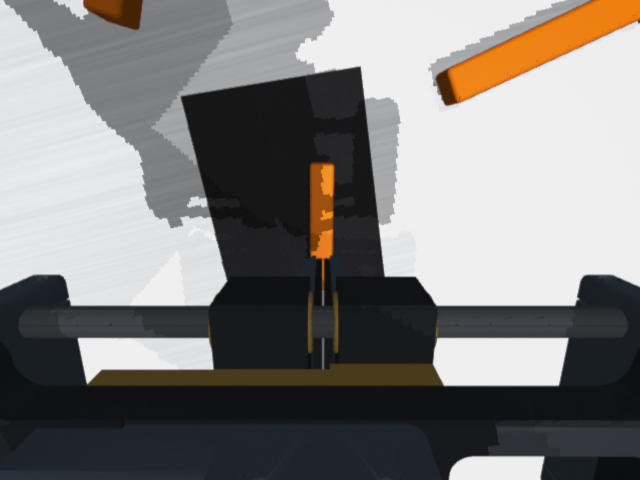

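Run:
```python
from h import *
C,im=snap("scene","s3"); crop(im,380,190,500,330,"s3c",4)
C,im=snap("top","t3"); crop(im,170,180,270,310,"t3c",4)
C=cam("wrist");t,Rm=tcp()
for p in [(310,164),(334,164),(310,257),(334,257)]:
    P=unproj(C,p,.02)[0];print(p,P.round(4),(Rm.T@(P-t)).round(4))
```

```text
(310, 164) [0.422  0.3835 0.02  ] [ 0.042  -0.0079 -0.0606]
(334, 164) [0.4257 0.3987 0.02  ] [ 0.0423  0.0078 -0.0605]
(310, 257) [0.484  0.3675 0.02  ] [ 0.0434 -0.0085  0.0035]
(334, 257) [0.4881 0.3839 0.02  ] [0.0438 0.0084 0.0036]
```

View pics/s3c.png

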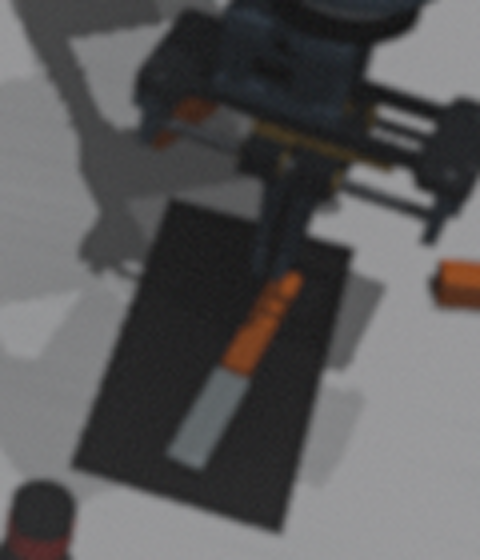

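View pics/t3c.png

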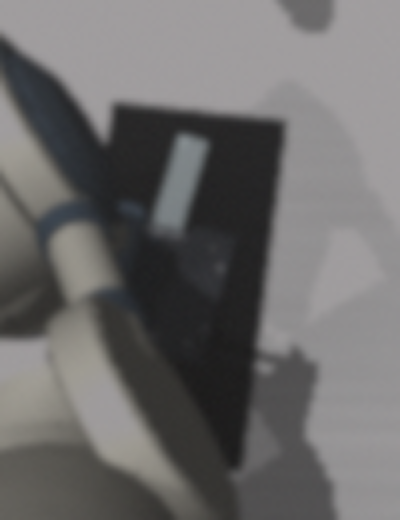

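Run:
```python
from h import *
C=cam("scene");t,Rm=tcp()
for a in [0.008,-.011,-.03]:
    P=t+Rm@np.array([a,0,0]);print(P.round(3),proj(C,P).round(1),((proj(C,P)-[380,190])*4).round())
for P in [[.511,.3694,.02],[.4241,.3915,.02],[.511,.3694,.002],[.4241,.3915,.002]]: print(P,((proj(C,P)-[380,190])*4).round())
im=cv2.imread("pics/s3.png")[:,:,::-1];crop(im,420,215,480,290,"s3d",8)
```

```text
[0.482 0.376 0.055] [[447.2 263. ]] [[269. 292.]]
[0.481 0.376 0.074] [[448.8 257.1]] [[275. 268.]]
[0.481 0.375 0.093] [[450.3 251. ]] [[281. 244.]]
[0.511, 0.3694, 0.02] [[239. 367.]]
[0.4241, 0.3915, 0.02] [[294. 273.]]
[0.511, 0.3694, 0.002] [[234. 387.]]
[0.4241, 0.3915, 0.002] [[288. 293.]]
```

View pics/s3d.png

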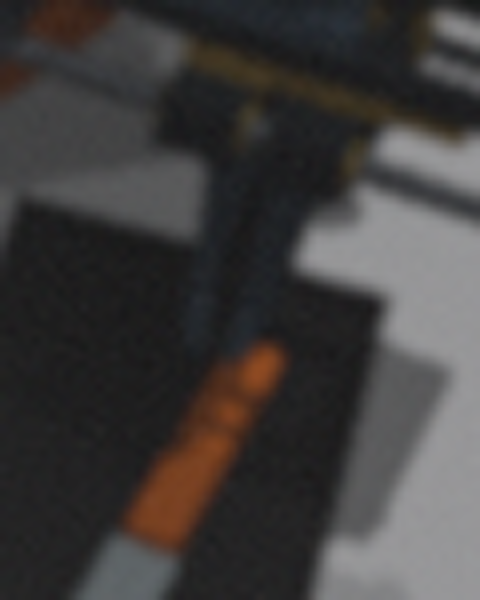

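The fingers hadn't finished closing when I lifted, so the blade stayed on the mat. It hasn't moved, so I'll reopen, go down again, and wait for the width to settle this time.

```bash
python3 -m jog '[[0,0,0,0,0.045],[0,0,0,0,0.045],[0,0,0,0,0.045],[0.015,0,0,0,0.045],[0.015,0,0,0,0.045]]' 60;python3 -m jog '[[0.014,0,0,0,0.045],[0.006,0,0,0,0.045],[0.002,0,0,0,0.045]]' 60
python3 - <<'E'
from h import *
t,Rm=tcp()
print(t,Rm.round(4))
for p in [[.5106,.3690,.02],[.4239,.3911,.02]]: print((Rm.T@(np.array(p)-t)).round(4))
E
```

```text
clock: 4.4
eef_pos: [0.4822, 0.3764, 0.0327]
ee_rot: [0.711, 0.092, 0.693, -0.078]
force: [-0.2, -0.2, 0.2]
gripper_width: 0.0377
clock: 4.7
eef_pos: [0.4816, 0.376, 0.007]
ee_rot: [0.71, 0.091, 0.694, -0.079]
force: [0.2, 0.1, 0.1]
gripper_width: 0.045
[0.48162334 0.37597123 0.00699772] [[ 0.0243  0.2396  0.9706]
 [ 0.0142  0.9707 -0.24  ]
 [-0.9996  0.0196  0.0202]]
[-0.0124  0.0004  0.0301]
[-0.0142  0.0011 -0.0594]
```

```bash
python3 -m jog '[[0,0,0,0,0.0],[0,0,0,0,0.0],[0,0,0,0,0.0],[0,0,0,0,0.0],[0,0,0,0,0.0]]' 60;python3 -m jog '[[0,0,0,0,0.0],[0,0,0,0,0.0],[0,0,0,0,0.0]]' 60
python3 - <<'E'
from h import *
t,Rm=tcp()
print(t,Rm.round(4))
E
```

```text
clock: 5.2
eef_pos: [0.4823, 0.3764, 0.0082]
ee_rot: [0.71, 0.092, 0.694, -0.079]
force: [-0.4, 0.6, 0.2]
gripper_width: 0.0075
clock: 5.5
eef_pos: [0.4825, 0.3765, 0.0087]
ee_rot: [0.71, 0.092, 0.693, -0.079]
force: [-0.3, 0.2, 0.8]
gripper_width: 0.0003
[0.48246785 0.37652082 0.00869849] [[ 0.0263  0.2396  0.9705]
 [ 0.0155  0.9706 -0.24  ]
 [-0.9995  0.0213  0.0218]]
```

Run:
```python
from h import *
C,im=snap("wrist","w6");crop(im,200,120,440,380,"w6c",3)
C,im=snap("scene","s6"); crop(im,400,190,480,290,"s6c",6)
```

```text
(no output)
```

View pics/w6c.png

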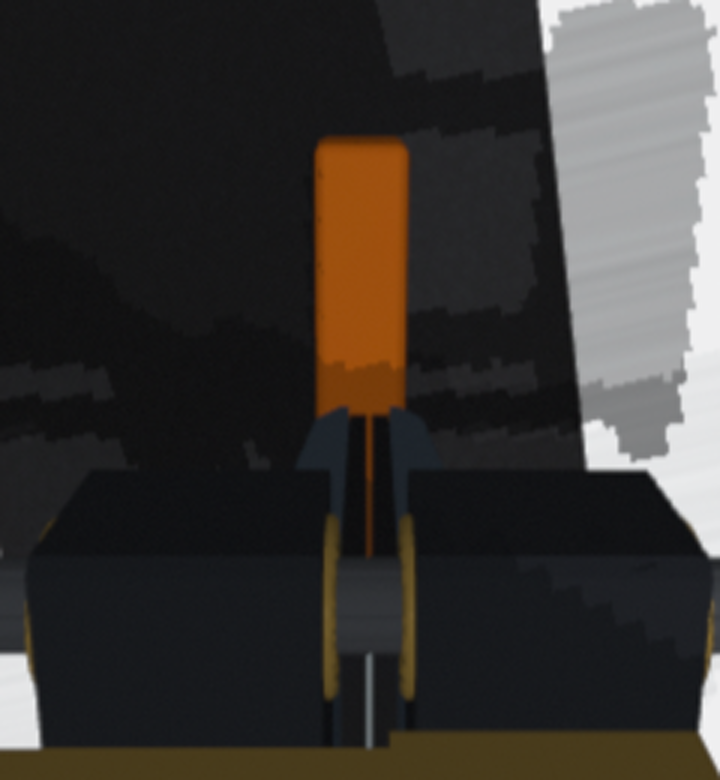

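View pics/s6c.png

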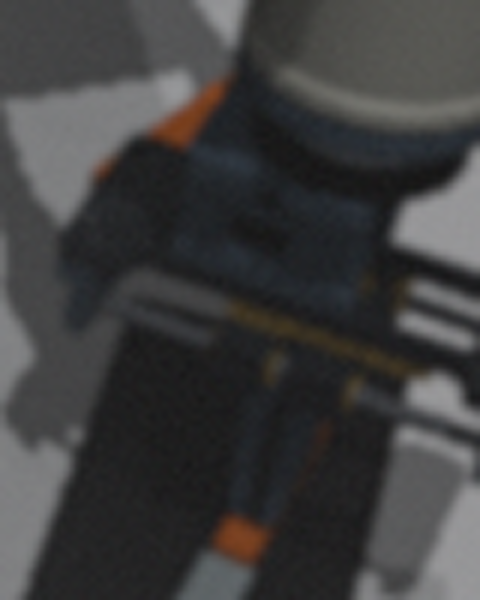

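The closed fingers sit above the handle: orange shows through the slit at crop (370,480). So the tips reach less far than the TCP height suggests. I'll reopen and go down in small steps while watching the force.

```bash
python3 -m jog '[[-0.004,0,0,0,0.04],[0,0,0,0,0.04],[0,0,0,0,0.04],[0,0,0,0,0.04],[0.003,0,0,0,0.04]]' 60;python3 -m jog '[[0.005,0,0,0,0.04],[0.003,0,0,0,0.04],[0,0,0,0,0.04]]' 60;  python3 - <<'E'
from h import *
t,Rm=tcp()
print(t,Rm.round(4))
C,im=snap("wrist","w7");crop(im,200,120,440,380,"w7c",3)
E
```

```text
clock: 6.1
eef_pos: [0.4826, 0.3766, 0.0103]
ee_rot: [0.711, 0.092, 0.693, -0.079]
force: [-0.6, -0.3, 0.7]
gripper_width: 0.0378
clock: 6.4
eef_pos: [0.4825, 0.3765, 0.0008]
ee_rot: [0.71, 0.092, 0.693, -0.079]
force: [-0.5, 0.4, 0.3]
gripper_width: 0.0399
[0.48249304 0.3764923  0.00079393] [[ 0.0259  0.2396  0.9705]
 [ 0.0152  0.9707 -0.24  ]
 [-0.9995  0.021   0.0215]]
```

View pics/w7c.png

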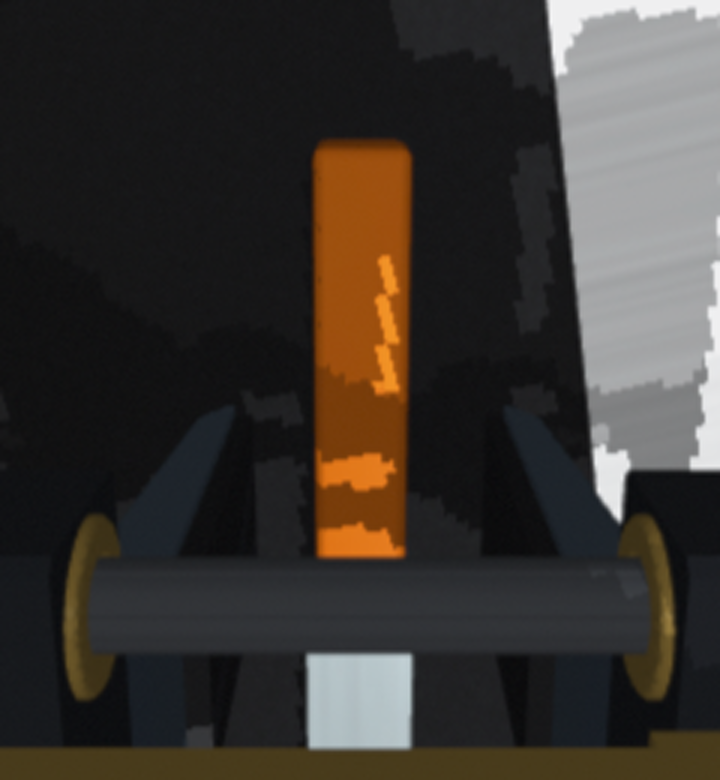

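```bash
python3 -m jog '[[0.004,0,0,0,0.04],[0.003,0,0,0,0.04],[0,0,0,0,0.04]]' 60;python3 -m jog '[[0.003,0,0,0,0.04],[0.003,0,0,0,0.04]]' 60;  python3 - <<'E'
from h import *
t,Rm=tcp()
print(t,Rm.round(4))
C,im=snap("wrist","w8");crop(im,200,120,440,380,"w8c",3)
C,im=snap("scene","s8"); crop(im,400,190,480,290,"s8c",6)
E
```

```text
clock: 6.75
eef_pos: [0.4828, 0.3767, -0.0067]
ee_rot: [0.71, 0.092, 0.693, -0.079]
force: [-0.3, -1.0, -0.2]
gripper_width: 0.0399
clock: 6.95
eef_pos: [0.4831, 0.3769, -0.0128]
ee_rot: [0.71, 0.092, 0.693, -0.079]
force: [0.1, -0.2, 1.4]
gripper_width: 0.0399
[ 0.48312513  0.376896   -0.01276512] [[ 0.0264  0.2396  0.9705]
 [ 0.0156  0.9706 -0.24  ]
 [-0.9995  0.0214  0.0219]]
```

View pics/s8c.png

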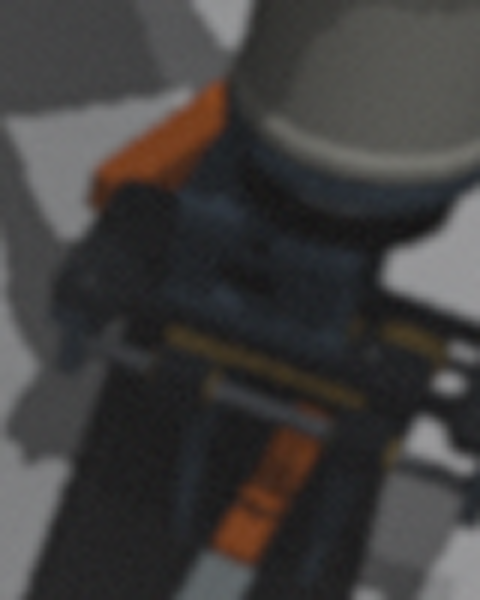

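```bash
python3 -m jog '[[0,0,0,0,0.0],[0,0,0,0,0.0],[0,0,0,0,0.0],[0,0,0,0,0.0],[0,0,0,0,0.0]]' 60;python3 -m jog '[[0,0,0,0,0.0]]' 60
python3 - <<'E'
from h import *
t,Rm=tcp()
print(t,Rm.round(4))
E
```

```text
clock: 7.55
eef_pos: [0.483, 0.3767, -0.0129]
ee_rot: [0.71, 0.092, 0.693, -0.079]
force: [0.5, -0.5, 1.6]
gripper_width: 0.0157
clock: 7.65
eef_pos: [0.483, 0.3767, -0.0129]
ee_rot: [0.71, 0.092, 0.693, -0.079]
force: [-0.6, -1.1, 1.1]
gripper_width: 0.016
[ 0.48301085  0.37673658 -0.0129194 ] [[ 0.0261  0.2395  0.9705]
 [ 0.0153  0.9707 -0.2399]
 [-0.9995  0.0211  0.0217]]
```

Gripped: the width holds at 16.0 mm. The real tips sit about 25 mm behind the stated place, so I'll use measured heights from here on. Now lift and look.

```bash
python3 -m jog '[[-0.015,0,0,0,0.0],[-0.03,0,0,0,0.0],[-0.03,0,0,0,0.0],[0,0,0,0,0]]' 60
python3 - <<'E'
from h import *
t,Rm=tcp()
print(t,Rm.round(4))
C,im=snap("wrist","w9");C,im=snap("scene","s9"); crop(im,380,170,500,290,"s9c",5)
E
```

```text
clock: 8.05
eef_pos: [0.4807, 0.3754, 0.0665]
ee_rot: [0.71, 0.092, 0.694, -0.079]
force: [0.4, 0.5, -0.9]
gripper_width: 0.0154
[0.48065331 0.37544256 0.06654629] [[ 0.0251  0.2396  0.9705]
 [ 0.0148  0.9707 -0.24  ]
 [-0.9996  0.0204  0.0208]]
```

View pics/w9.png

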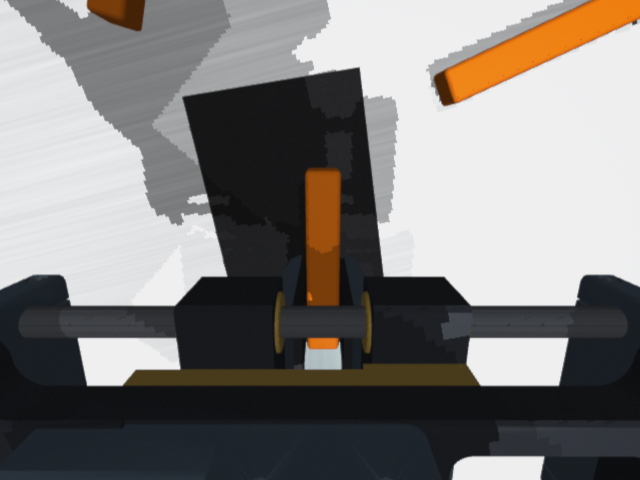

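View pics/s9c.png

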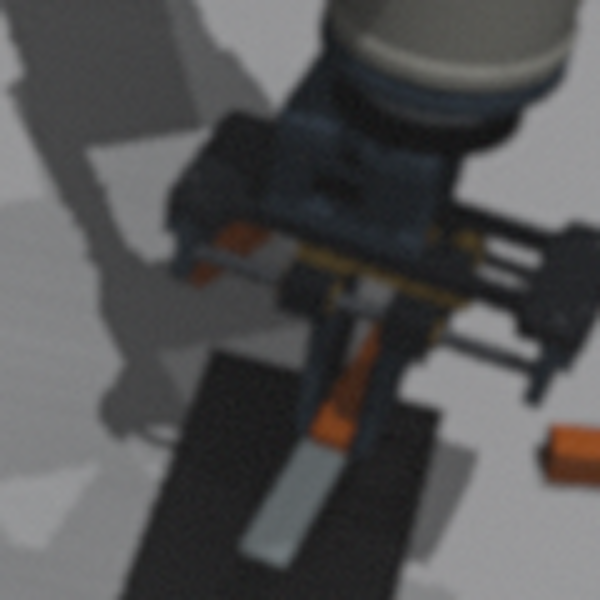

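Run:
```python
from h import *
c=np.array([.5909,.0149]);a=np.radians(-11.25);ex=np.array([np.cos(a),np.sin(a)]);ey=np.array([-ex[1],ex[0]])
for n in ["top","scene"]:
    C=cam(n);print(n,[proj(C,np.append(c+x*ex+y*ey,.055))[0].round(1).tolist() for x,y in [(-.083,-.118),(-.083,.118),(.066,.118),(.066,-.118)]])
C=cam("scene")
for p in [(262,226),(344,257.4),(314.4,298.6),(227,261)]:
    P=unproj(C,p,.055)[0,:2];print(P.round(4),((P-c)@ex).round(4),((P-c)@ey).round(4))
# modules in scene: red frame centre crop
for p,nm in [((235,175),'red'),((350,225),'blue'),((470,272),'white')]:
    P=unproj(C,np.array(p)/5+[215,220],.045)[0,:2];print(nm,P.round(4),((P-c)@ex).round(4),((P-c)@ey).round(4))
C=cam("top")
for p,nm in [((513,288),'red'),((367,251),'blue'),((222,216),'white')]:
    P=unproj(C,np.array(p)/6+[280,170]-.4,.045)[0,:2];print(nm,P.round(4),((P-c)@ex).round(4),((P-c)@ey).round(4))
# outline scene check
C=cam("scene");print(proj(C,[[.5347,-.3441,.06]]))
t,Rm=tcp();tip=t+Rm@[-.0217,0,.1046];print("tip",tip,"need",((np.append(c-.100*ex,.046))-tip)@Rm)
```

```text
top [[379.8, 251.2], [291.2, 232.0], [303.6, 177.5], [390.9, 196.3]]
scene [[260.9, 223.6], [345.2, 256.3], [313.8, 300.2], [224.4, 261.1]]
[ 0.4941 -0.0785] -0.0768 -0.1105
[0.5367 0.1451] -0.0786 0.1171
[0.6741 0.1176] 0.0616 0.117
[ 0.6304 -0.1082] 0.0628 -0.113
red [ 0.579  -0.0437] -0.0003 -0.0598
blue [0.5927 0.0194] 0.0009 0.0048
white [0.6034 0.0816] -0.0008 0.0679
red [ 0.576  -0.0468] -0.0026 -0.0635
blue [0.5913 0.0178] -0.0002 0.0029
white [0.6057 0.0821] 0.0014 0.0688
[[158.99272892 213.25499277]]
tip [0.58036221 0.34915706 0.0870493 ] need [ 0.03508818 -0.32723125 -0.01016246]
```

```bash
python3 -m jog '[[0,-0.04,-0.005,-0.02,0.0],[0,-0.045,-0.005,-0.026,0.0],[0,-0.045,0,0,0.0],[0,-0.045,0,0,0],[0,-0.045,0,0,0]]' 60; python3 -m jog '[[0,-0.045,0,0,0],[0,-0.03,0,0,0],[0,0,0,0,0],[0,0,0,0,0]]'
cat >> h.py <<'E'
c0=np.array([.5909,.0149]);a0=np.radians(-11.25);ex=np.array([np.cos(a0),np.sin(a0)]);ey=np.array([-ex[1],ex[0]])
TIP=np.array([-.0217,0,.1046])
def tipinfo():
    t,Rm=tcp();p=t+Rm@TIP;d=p[:2]-c0
    print("tcp",t.round(4),"tip case x,y,z",(d@ex).round(4),(d@ey).round(4),p[2].round(4),"yaw err deg",np.degrees(np.arctan2(Rm[1,2],Rm[0,2])-a0).round(2),"tilt z,y",Rm[2,2].round(4),Rm[2,1].round(4),"F",telemetry.get_state()["force"].round(1))
    return t,Rm,p
def goto(x,y,z):
    t,Rm,p=tipinfo();g=np.append(c0+x*ex+y*ey,z);print("need tool",((g-p)@Rm).round(4))
E
python3 - <<'E'
from h import *
goto(-.1,0,.046)
E
```

```text
clock: 8.65
eef_pos: [0.4214, 0.1597, 0.0566]
ee_rot: [0.711, 0.072, 0.697, -0.061]
force: [0.9, -0.8, -0.4]
gripper_width: 0.0157
clock: 9.05
eef_pos: [0.4023, 0.0792, 0.0534]
ee_rot: [0.709, 0.073, 0.699, -0.063]
force: [0.8, 0.3, -0.4]
gripper_width: 0.0155
tcp [0.4023 0.0792 0.0534] tip case x,y,z -0.0932 0.0263 0.0764 yaw err deg 0.2 tilt z,y 0.012 0.0156 F [ 0.8  0.3 -0.4]
need tool [ 0.0299 -0.0267 -0.0073]
```

```bash
python3 -m jog '[[0.01,-0.02,-0.008,0,0.0],[0.01,-0.004,-0.001,0,0.0],[0.006,0,0,0,0],[0,0,0,0,0]]' 60;python3 - <<'E'
from h import *
goto(-.1,0,.046)
C,im=snap("top","t4"); crop(im,280,160,410,270,"t4c",6)
C,im=snap("scene","s4"); crop(im,210,170,360,310,"s4c",5)
E
```

```text
clock: 9.45
eef_pos: [0.39, 0.0596, 0.0255]
ee_rot: [0.709, 0.072, 0.699, -0.062]
force: [0.3, 0.2, -0.2]
gripper_width: 0.0157
tcp [0.39   0.0596 0.0255] tip case x,y,z -0.1015 0.0049 0.0484 yaw err deg 0.36 tilt z,y 0.0122 0.0159 F [ 0.3  0.2 -0.2]
need tool [ 0.0024 -0.005   0.0014]
```

View pics/t4c.png

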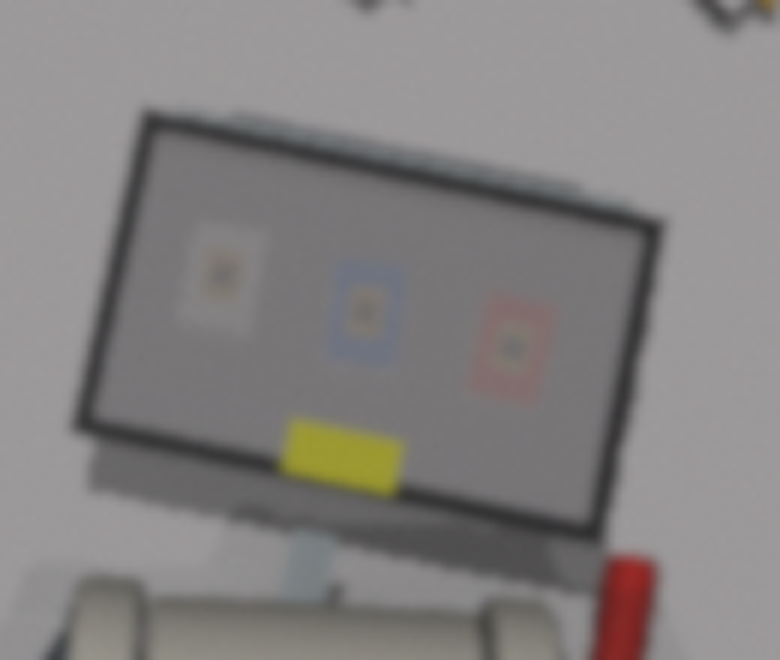

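View pics/s4c.png

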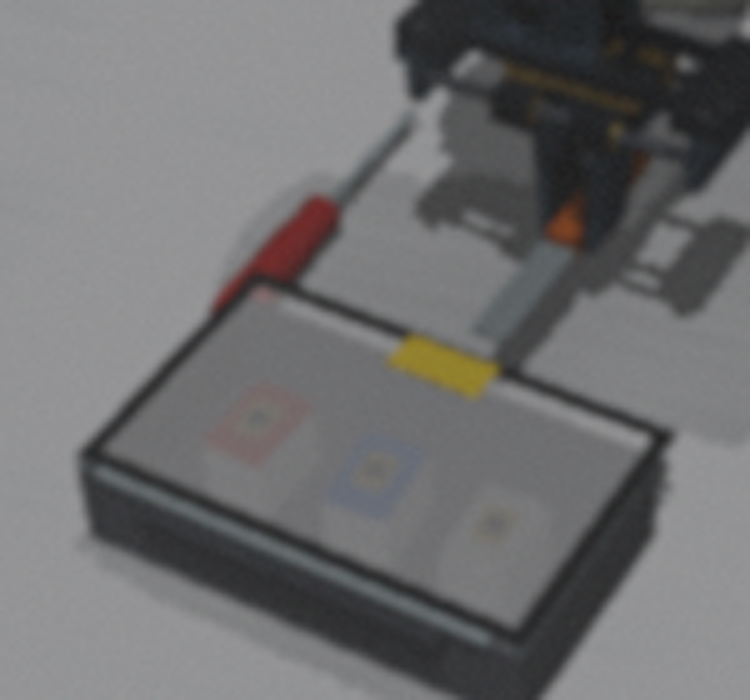

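```bash
python3 -m jog '[[0.003,-0.002,0,0,0.0],[0,0,0.004,0,0],[0,0,0,0,0]]' 60;python3 - <<'E'
from h import *
goto(-.073,0,.046)
C=cam("top");P=unproj(C,[(310/6+280-.4,527/6+160-.4)],.048)[0,:2];print(P,(P-c0)@ex,(P-c0)@ey)
C=cam("scene");P=unproj(C,[(490/5+210-.4,335/5+170-.4)],.048)[0,:2];print(P,(P-c0)@ex,(P-c0)@ey)
E
```

```text
clock: 9.85
eef_pos: [0.3952, 0.0576, 0.0235]
ee_rot: [0.71, 0.072, 0.698, -0.061]
force: [0.2, 0.7, -0.2]
gripper_width: 0.0154
tcp [0.3952 0.0576 0.0235] tip case x,y,z -0.096 0.0042 0.0467 yaw err deg 0.46 tilt z,y 0.0148 0.0164 F [ 0.2  0.7 -0.2]
need tool [ 0.001  -0.0044  0.0229]
[0.49471681 0.04163051] -0.09954992418091231 0.00745247881071912
[0.4886803  0.03947968] -0.10505083650847861 0.004165316742712108
```

```bash
python3 -m jog '[[0.001,0,0.009,0,0.0],[0,0,0.008,0,0],[0,0,0.004,0,0],[0,0,0,0,0]]' 60;python3 - <<'E'
from h import *
goto(-.072,0,.046)
C,im=snap("scene","s5"); crop(im,210,170,360,310,"s5c",5)
C,im=snap("top","t5"); crop(im,280,160,410,270,"t5c",6)
E
```

```text
clock: 10.25
eef_pos: [0.4189, 0.0532, 0.0231]
ee_rot: [0.71, 0.072, 0.698, -0.061]
force: [-0.8, 0.6, -1.4]
gripper_width: 0.0157
tcp [0.4189 0.0532 0.0231] tip case x,y,z -0.0719 0.0045 0.0465 yaw err deg 0.45 tilt z,y 0.0163 0.0166 F [-0.8  0.6 -1.4]
need tool [ 0.0005 -0.0045 -0.0001]
```

View pics/s5c.png

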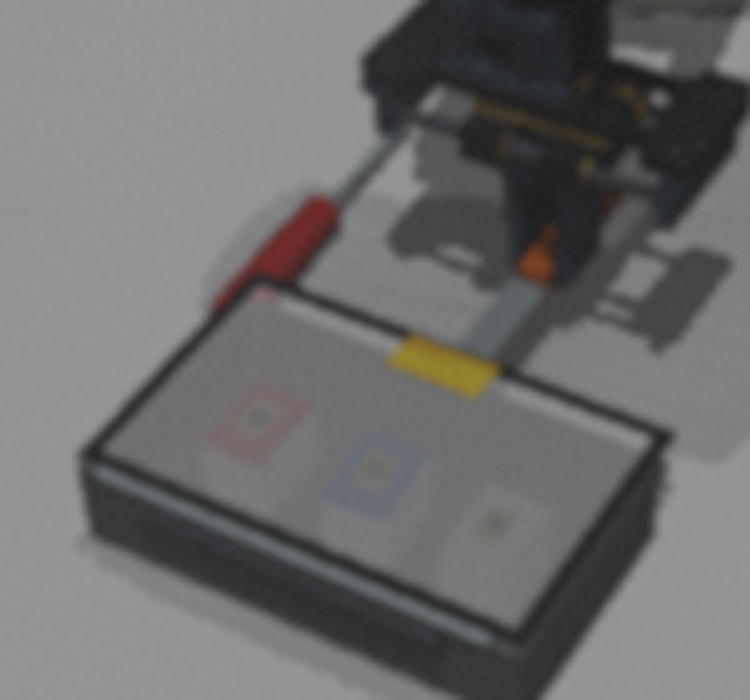

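View pics/t5c.png

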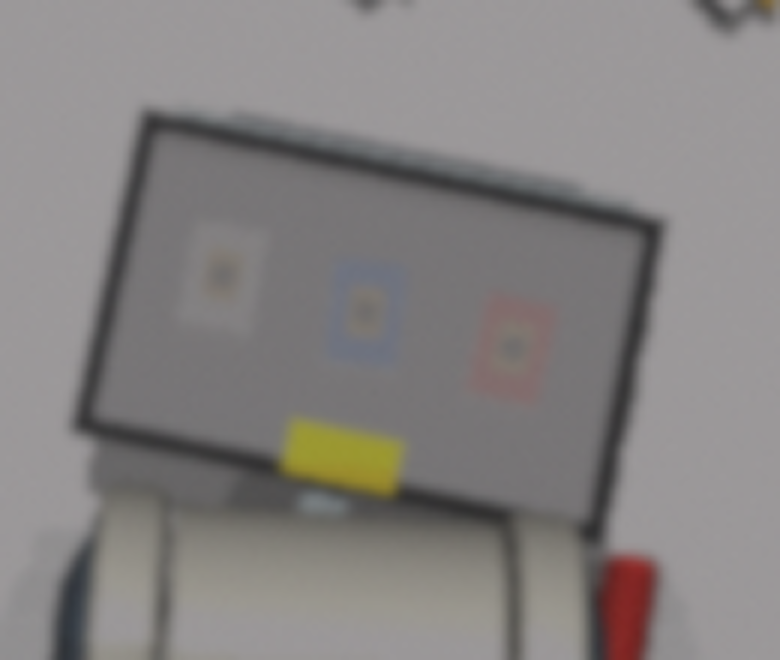

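```bash
python3 -m jog '[[-0.005,0,0,0,0.0],[-0.008,0,0,0,0],[-0.01,0,0.001,0,0],[-0.01,0,0.002,0,0],[0,0,0,0,0]]' 60;python3 - <<'E'
from h import *
tipinfo()
C,im=snap("scene","s10"); crop(im,210,150,360,310,"s10c",4)
E
```

```text
clock: 10.85
eef_pos: [0.4186, 0.0525, 0.0587]
ee_rot: [0.709, 0.072, 0.699, -0.061]
force: [-0.4, -0.0, -0.2]
gripper_width: 0.0155
tcp [0.4186 0.0525 0.0587] tip case x,y,z -0.072 0.0037 0.0818 yaw err deg 0.47 tilt z,y 0.0133 0.0161 F [-0.4 -0.  -0.2]
```

View pics/s10c.png

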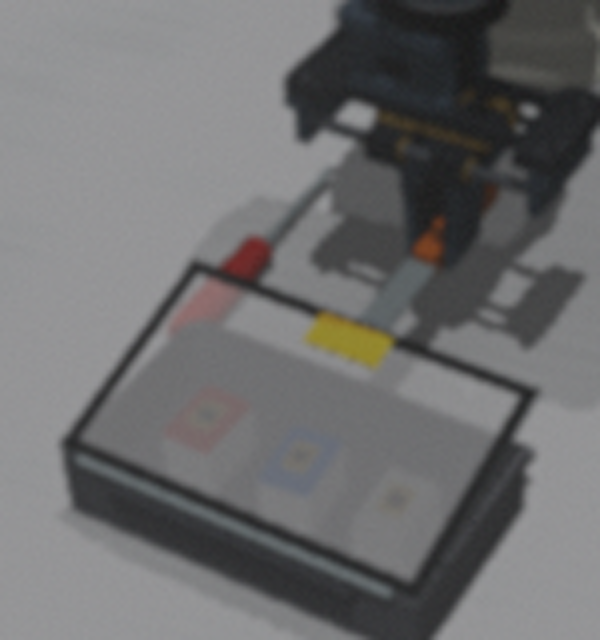

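```bash
python3 -m jog '[[-0.012,0,0.003,0,0.0],[-0.012,0,0.005,0,0],[-0.012,0,0.006,0,0],[-0.011,0,0.006,0,0],[0,0,0,0,0]]' 60;python3 - <<'E'
from h import *
tipinfo()
C,im=snap("scene","s11"); crop(im,210,130,360,310,"s11c",4)
E
```

```text
clock: 11.4
eef_pos: [0.4346, 0.0484, 0.1055]
ee_rot: [0.707, 0.071, 0.701, -0.061]
force: [-0.3, 0.4, -0.2]
gripper_width: 0.0156
tcp [0.4346 0.0484 0.1055] tip case x,y,z -0.0554 0.0029 0.1281 yaw err deg 0.49 tilt z,y 0.0082 0.0155 F [-0.3  0.4 -0.2]
```

View pics/s11c.png

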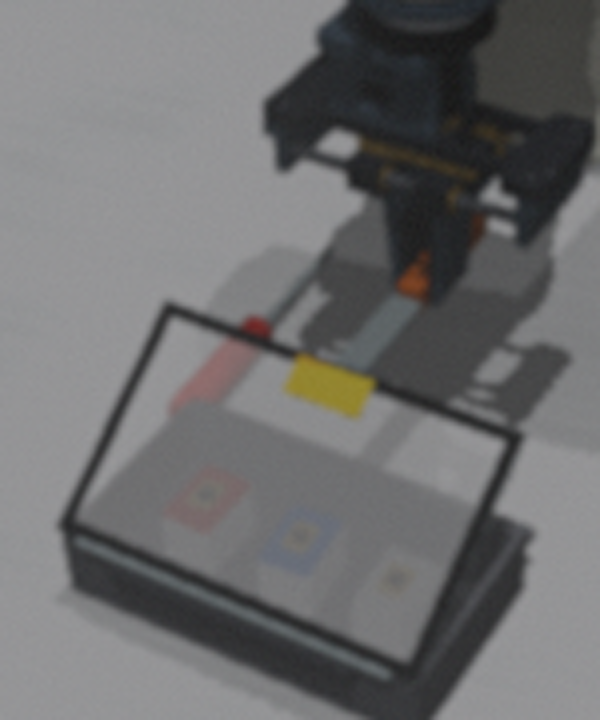

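```bash
python3 -m jog '[[-0.006,0,0.01,0,0.0],[-0.009,0,0.01,0,0],[-0.009,0,0.01,0,0],[-0.008,0,0.008,0,0],[0,0,0,0,0]]' 60;python3 - <<'E'
from h import *
tipinfo()
C,im=snap("scene","s12"); crop(im,210,110,360,310,"s12c",4)
E
```

```text
clock: 11.95
eef_pos: [0.4694, 0.0408, 0.1355]
ee_rot: [0.704, 0.071, 0.704, -0.061]
force: [-0.3, -0.5, -0.8]
gripper_width: 0.0159
tcp [0.4694 0.0408 0.1355] tip case x,y,z -0.0196 0.0024 0.1571 yaw err deg 0.51 tilt z,y -0.0015 0.0143 F [-0.3 -0.5 -0.8]
```

View pics/s12c.png

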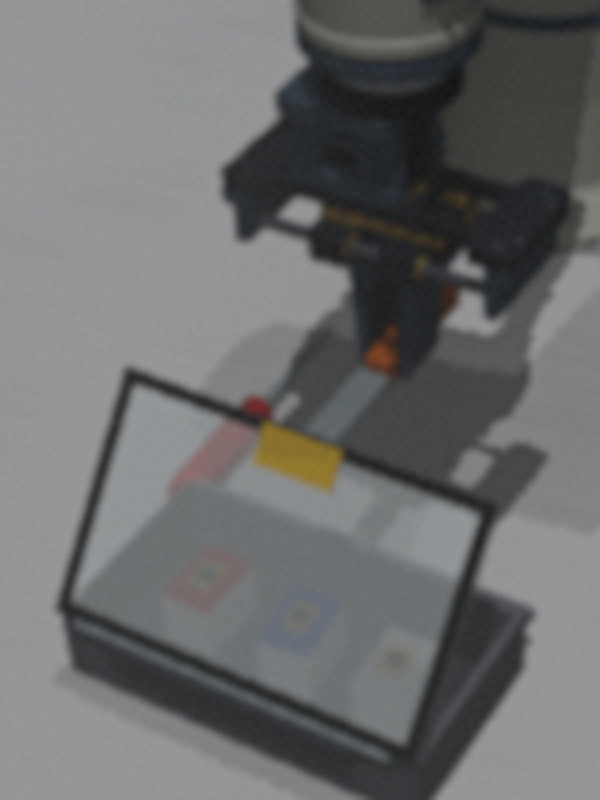

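```bash
python3 -m jog '[[-0.006,0,0.008,0,0.0],[-0.007,0,0.009,0,0],[-0.005,0,0.009,0,0],[-0.004,0,0.006,0,0],[0,0,0,0,0]]' 60;python3 - <<'E'
from h import *
t,Rm,p=tipinfo()
d=(p[:2]-c0)@ex;print(np.arctan2(p[2]-.0488,.066-d),np.hypot(p[2]-.0488,.066-d))
C,im=snap("scene","s13"); crop(im,210,90,360,310,"s13c",3)
E
```

```text
clock: 12.5
eef_pos: [0.5012, 0.0343, 0.1572]
ee_rot: [0.702, 0.071, 0.706, -0.061]
force: [0.0, 0.7, -1.2]
gripper_width: 0.0156
tcp [0.5012 0.0343 0.1572] tip case x,y,z 0.013 0.0022 0.1783 yaw err deg 0.52 tilt z,y -0.0059 0.0137 F [ 0.   0.7 -1.2]
1.1823126454921487 0.13995327101140073
```

View pics/s13c.png

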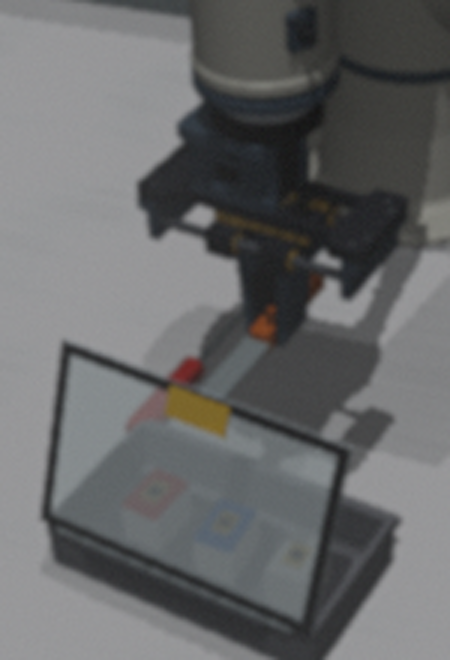

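```bash
python3 -m jog '[[0,0,0.004,0,0.0],[0,0,0.004,0,0],[0,0,0.001,0,0]]' 60;python3 - <<'E'
from h import *
t,Rm,p=tipinfo()
d=(p[:2]-c0)@ex;print(np.arctan2(p[2]-.0488,.066-d),np.hypot(p[2]-.0488,.066-d))
E
```

```text
clock: 12.85
eef_pos: [0.5063, 0.0332, 0.1558]
ee_rot: [0.7, 0.071, 0.708, -0.061]
force: [-4.6, 1.3, 0.2]
gripper_width: 0.0154
tcp [0.5063 0.0332 0.1558] tip case x,y,z 0.0183 0.0021 0.1761 yaw err deg 0.54 tilt z,y -0.0135 0.0132 F [-4.6  1.3  0.2]
1.2122044252642843 0.13590959944392697
```

```bash
python3 -m jog '[[0,0,-0.02,0,0.0],[0,0,-0.04,0,0],[0,0,-0.03,0,0],[0,0.04,0,0.025,0],[0,0.048,0,0.025,0]]' 60;python3 -m jog '[[0,0.048,0,0,0],[0,0.048,0,0,0],[0,0.045,0,0,0],[0,0.045,0,0,0],[0,0.03,0,0,0]]'; python3 -m jog '[[0,0,0,0,0],[0,0,0,0,0]]'
python3 - <<'E'
from h import *
t,Rm,p=tipinfo(); print("need",((np.array([.483,.3767,-.0129])-t)@Rm).round(4), "yawerr to -13.9:",np.degrees(np.arctan2(Rm[1,2],Rm[0,2]))+13.9)
C,im=snap("scene","s14"); crop(im,210,110,490,310,"s14c",2)
E
```

```text
clock: 13.35
eef_pos: [0.433, 0.1342, 0.1574]
ee_rot: [0.698, 0.091, 0.706, -0.082]
force: [1.5, -0.8, -0.6]
gripper_width: 0.0153
clock: 13.85
eef_pos: [0.4873, 0.3549, 0.1604]
ee_rot: [0.699, 0.092, 0.705, -0.081]
force: [1.2, 0.5, -0.7]
gripper_width: 0.0156
clock: 14.05
eef_pos: [0.488, 0.359, 0.1597]
ee_rot: [0.699, 0.091, 0.705, -0.08]
force: [0.4, -0.3, 0.1]
gripper_width: 0.0154
tcp [0.488  0.359  0.1597] tip case x,y,z -0.0634 0.3124 0.1804 yaw err deg -2.59 tilt z,y -0.0097 0.0146 F [ 0.4 -0.3  0.1]
need [ 0.1729  0.0134 -0.0074] yawerr to -13.9: 0.062013201169571985
```

View pics/s14.png

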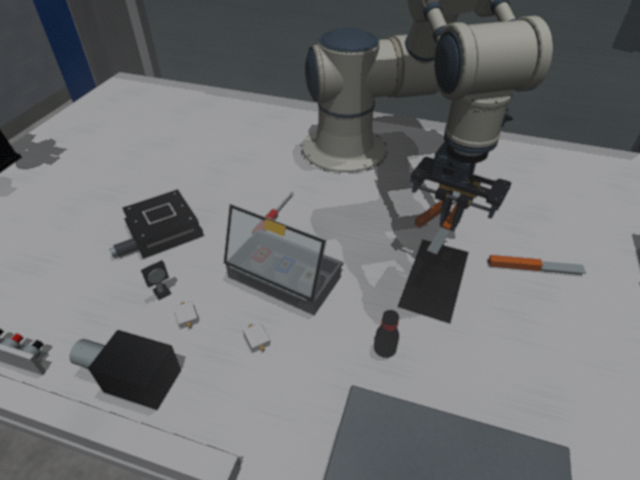

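The lid stands open at its stop, with its edge at (230,207)–(323,242). Next I'll lay the blade down.

```bash
python3 -m jog '[[0.04,0.007,-0.003,0,0.0],[0.045,0.006,-0.004,0,0],[0.04,0,0,0,0],[0.015,0,0,0,0],[0,0,0,0,0]]' 60
python3 - <<'E'
from h import *
t,Rm,p=tipinfo(); print("need",((np.array([.483,.3767,-.0129])-t)@Rm).round(4))
snap("wrist","w15")
E
```

```text
clock: 14.6
eef_pos: [0.4854, 0.3713, 0.0179]
ee_rot: [0.7, 0.093, 0.703, -0.081]
force: [0.6, -0.0, -0.4]
gripper_width: 0.0155
tcp [0.4854 0.3713 0.0179] tip case x,y,z -0.0684 0.3233 0.039 yaw err deg -2.91 tilt z,y -0.0064 0.0171 F [ 0.6 -0.  -0.4]
need [ 0.0309  0.0041 -0.0035]
```

View pics/w15.png

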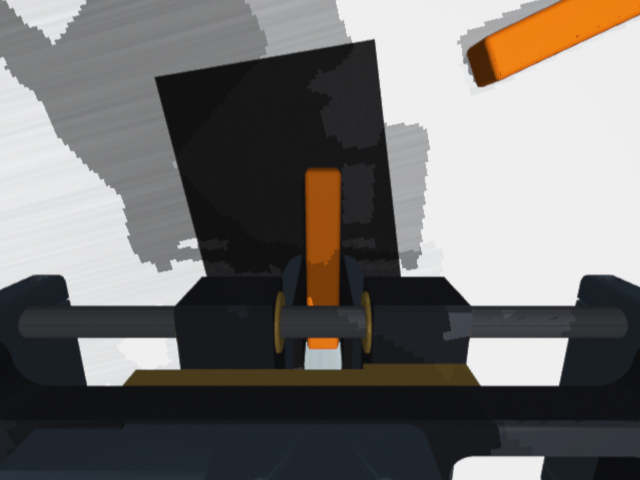

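```bash
python3 -m jog '[[0.013,0.003,-0.002,0,0.0],[0.008,0,0,0,0],[0.004,0,0,0,0],[0,0,0,0,0]]' 60
python3 - <<'E'
from h import *
t,Rm,p=tipinfo(); print("need",((np.array([.483,.3767,-.0129])-t)@Rm).round(4))
E
```

```text
clock: 15.05
eef_pos: [0.4867, 0.3756, -0.0043]
ee_rot: [0.702, 0.095, 0.701, -0.08]
force: [-0.9, -0.3, -0.7]
gripper_width: 0.0156
tcp [ 0.4867  0.3756 -0.0043] tip case x,y,z -0.0681 0.3275 0.0172 yaw err deg -2.99 tilt z,y -0.0021 0.0212 F [-0.9 -0.3 -0.7]
need [ 0.0086  0.     -0.0038]
```

```bash
python3 -m jog '[[0.004,0,0,0,0.0],[0.003,0,0,0,0],[0.002,0,0,0,0]]' 60; python3 -m jog '[[0.001,0,0,0,0.0],[0,0,0,0,0]]'
python3 - <<'E'
from h import *
t,Rm,p=tipinfo()
E
```

```text
clock: 15.35
eef_pos: [0.4874, 0.3763, -0.0128]
ee_rot: [0.702, 0.096, 0.701, -0.08]
force: [-6.8, -1.2, 26.3]
gripper_width: 0.0156
clock: 15.55
eef_pos: [0.4874, 0.3763, -0.0123]
ee_rot: [0.703, 0.096, 0.701, -0.079]
force: [-0.1, -0.7, -1.4]
gripper_width: 0.0158
tcp [ 0.4874  0.3763 -0.0123] tip case x,y,z -0.0676 0.3283 0.0093 yaw err deg -2.97 tilt z,y -0.0002 0.023 F [-0.1 -0.7 -1.4]
```

```bash
python3 -m jog '[[0,0,0,0,0.05],[0,0,0,0,0.05],[0,0,0,0,0.05],[0,0,0,0,0.05],[-0.02,0,0,0,0.05]]' 60; python3 -m jog '[[-0.04,0,0,0,0.06],[-0.04,0,0,0,0.06],[-0.04,0,0,0,0.06],[-0.04,0,0,0,0.06],[0,0,0,0,0.06]]'
python3 - <<'E'
from h import *
t,Rm,p=tipinfo();print(Rm.round(3))
snap("wrist","w16")
E
```

```text
clock: 16.05
eef_pos: [0.4862, 0.3752, 0.0059]
ee_rot: [0.702, 0.095, 0.702, -0.08]
force: [-1.0, 0.3, 0.4]
gripper_width: 0.0498
clock: 16.55
eef_pos: [0.4858, 0.3718, 0.1726]
ee_rot: [0.702, 0.095, 0.702, -0.08]
force: [1.3, 1.1, 0.2]
gripper_width: 0.0601
tcp [0.4858 0.3718 0.1726] tip case x,y,z -0.0682 0.3237 0.1941 yaw err deg -2.97 tilt z,y -0.0025 0.0207 F [1.3 1.1 0.2]
[[ 0.003  0.246  0.969]
 [ 0.021  0.969 -0.246]
 [-1.     0.021 -0.002]]
```

View pics/w16.png

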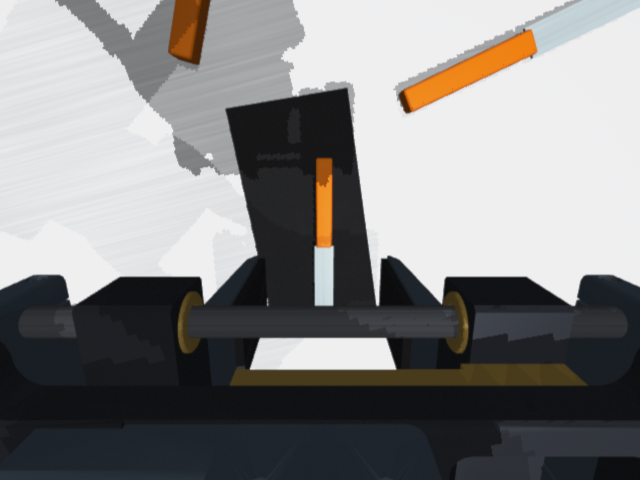

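Run:
```python
from h import *
C=cam("scene")
for d in [-.01,0,.02,.04,.06,.08,.1,.12,.14,.16,.18,.2]: print(d,proj(C,[[.488,.359,.1597+d]]).round(0))
im=cv2.imread("pics/s14.png")[:,:,::-1];crop(im,390,60,530,270,"s14d",4)
```

```text
-0.01 [[448. 233.]]
0 [[448. 230.]]
0.02 [[450. 223.]]
0.04 [[452. 216.]]
0.06 [[454. 208.]]
0.08 [[456. 200.]]
0.1 [[458. 193.]]
0.12 [[461. 184.]]
0.14 [[463. 176.]]
0.16 [[465. 167.]]
0.18 [[468. 158.]]
0.2 [[470. 149.]]
```

View pics/s14d.png

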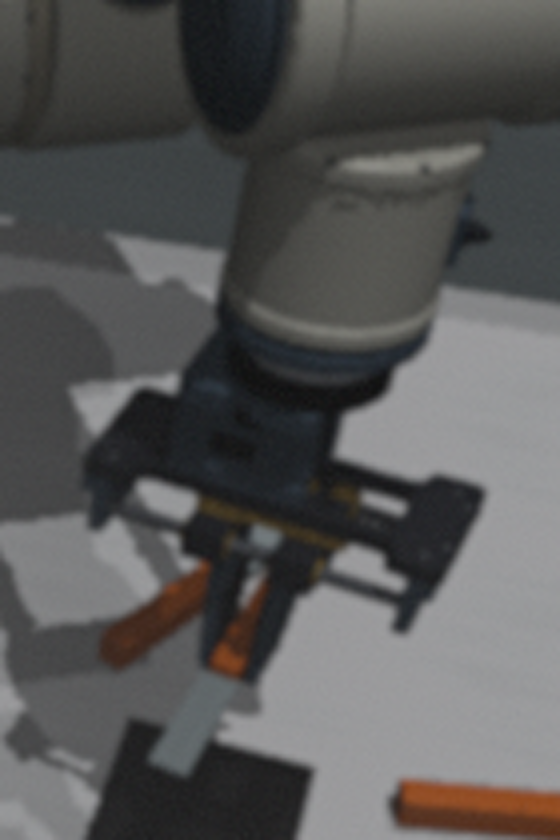

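```bash
python3 -m jog '[[0,-0.04,0,-0.02,0.05],[0,-0.048,0.01,-0.025,0.05],[0,-0.048,0.02,0,0.05],[0,-0.048,0.02,0,0.05],[0,-0.048,0.02,0,0.05]]' 60;python3 -m jog '[[0,-0.048,0.015,0,0.05],[0,-0.045,0.01,0,0.05],[0,-0.03,0,0,0.05],[0,0,0,0,0.05],[0,0,0,0,0.05]]'
cat >> h.py <<'E'
def gt(x,y,z,yaw=None):
    t,Rm=tcp();d=t[:2]-c0
    print("tcp case",(d@ex).round(4),(d@ey).round(4),t[2].round(4),"yaw",np.degrees(np.arctan2(Rm[1,2],Rm[0,2])).round(2),"tilt z,y",Rm[2,2].round(4),Rm[2,1].round(4))
    g=np.append(c0+x*ex+y*ey,z);print("need tool",((g-t)@Rm).round(4))
E
python3 - <<'E'
from h import *
gt(-.03,-.062,.018)
snap("wrist","w17");snap("scene","s17")
E
```

```text
clock: 17.1
eef_pos: [0.4993, 0.1361, 0.1603]
ee_rot: [0.701, 0.075, 0.706, -0.062]
force: [1.0, 0.3, -0.7]
gripper_width: 0.0503
clock: 17.6
eef_pos: [0.497, 0.0023, 0.1519]
ee_rot: [0.698, 0.077, 0.709, -0.064]
force: [-0.6, -0.2, -0.6]
gripper_width: 0.05
tcp case -0.0896 -0.0307 0.1519 yaw -11.41 tilt z,y -0.017 0.016
need tool [ 0.1324 -0.0333  0.062 ]
```

View pics/w17.png

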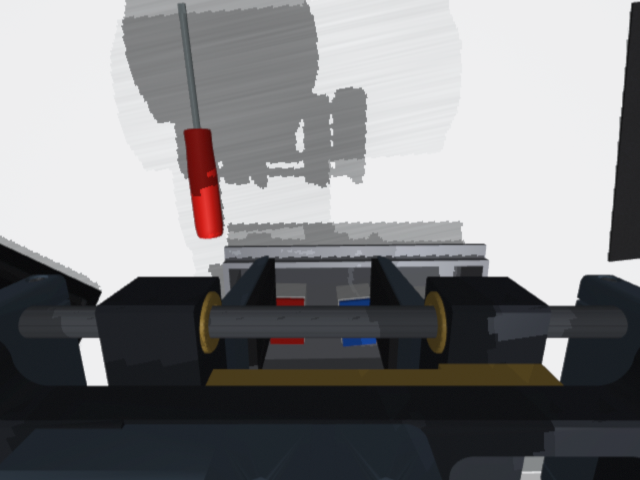

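View pics/s17.png

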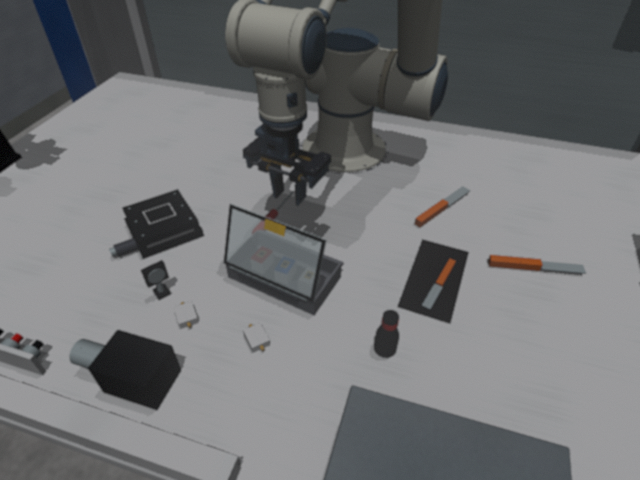

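Run:
```python
from h import *
im=cv2.imread("pics/w17.png")[:,:,::-1];crop(im,215,215,495,375,"w17c",2)
C=cam("wrist")
for nm,p,z in [("redL",(272,298),.045),("redR",(304,298),.045),("blueL",(340,298),.045),("blueR",(374,298),.045),("ledge",(227,246),.042),("ledge",(485,245),.042),("wallfront",(229,262),.05),("wallfront",(488,261),.05)]:
    P=unproj(C,p,z)[0,:2];print(nm,((P-c0)@ex).round(4),((P-c0)@ey).round(4))
```

```text
redL -0.0282 -0.0745
redR -0.028 -0.045
blueL -0.0277 -0.0118
blueR -0.0275 0.0197
ledge -0.0772 -0.1132
ledge -0.077 0.1191
wallfront -0.0648 -0.1103
wallfront -0.0644 0.1194
```

View pics/w17c.png

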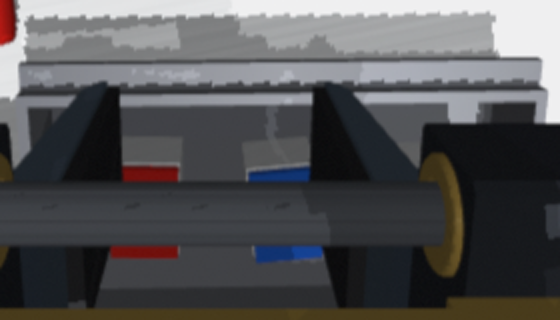

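```bash
python3 -m jog '[[0.015,-0.016,0.01,0,0.05],[0.015,-0.014,0.02,0,0.05],[0.015,0,0.018,0,0.05],[0,0,0.005,0,0.05],[0,0,0,0,0.05]]' 60
python3 - <<'E'
from h import *
gt(-.03,-.0615,.018)
snap("wrist","w18");C,im=snap("scene","s18");crop(im,190,60,360,310,"s18c",3)
E
```

```text
clock: 18.2
eef_pos: [0.5443, -0.0308, 0.1038]
ee_rot: [0.698, 0.073, 0.709, -0.06]
force: [-0.1, -0.2, 0.3]
gripper_width: 0.05
tcp case -0.0368 -0.0539 0.1038 yaw -10.85 tilt z,y -0.0172 0.0167
need tool [ 0.0856 -0.0091  0.0082]
```

View pics/w18.png

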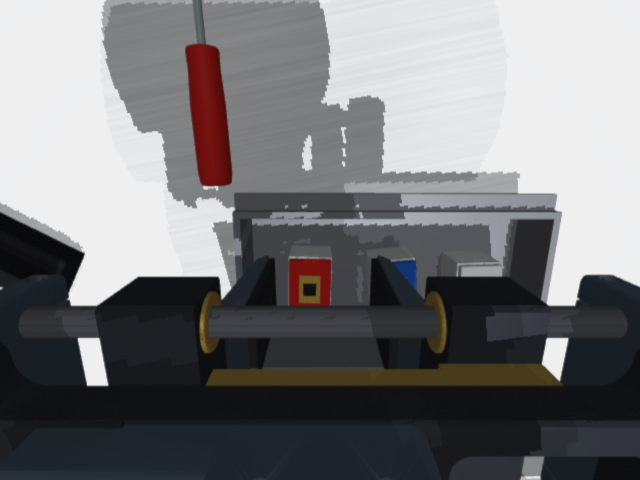

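View pics/s18c.png

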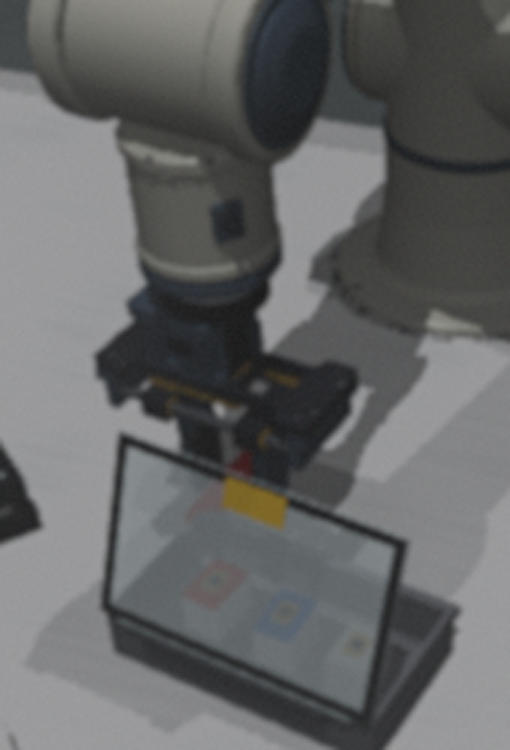

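Run:
```python
from h import *
im=cv2.imread("pics/w18.png")[:,:,::-1]
C=cam("wrist");t,Rm=tcp()
hsv=cv2.cvtColor(im,cv2.COLOR_RGB2HSV);m=((hsv[:,:,0]<6)|(hsv[:,:,0]>174))&(hsv[:,:,1]>150);m[:250]=0
for r in (262,275,290,300): xs=np.nonzero(m[r,260:350])[0]+260; print(r,xs.min(),xs.max())
for nm,p in [("L",(289,260)),("R",(331,260)),("L",(289,303)),("R",(331,303)),("hole",(310,290)),("wallL",(240,212)),("wallR",(561,211))]:
    z=.05 if "wall" in nm else .045
    P=unproj(C,p,z)[0];print(nm,((P[:2]-c0)@ex).round(4),((P[:2]-c0)@ey).round(4),(Rm.T@(P-t)).round(4))
```

```text
262 289 330
275 289 330
290 289 329
300 289 329
L -0.0276 -0.0779 [ 0.0586 -0.0249  0.0108]
R -0.0277 -0.0464 [0.0591 0.0066 0.0109]
L 0.0073 -0.0785 [ 0.058  -0.0257  0.0456]
R 0.0073 -0.0459 [0.0585 0.0068 0.0459]
hole -0.0035 -0.0622 [ 0.0585 -0.0094  0.0349]
wallL -0.0647 -0.1116 [ 0.0537 -0.0583 -0.0267]
wallR -0.0664 0.1185 [ 0.0575  0.1718 -0.0268]
```

```bash
python3 -m jog '[[0.015,-0.006,0.003,0,0.05],[0.02,-0.003,0.002,0,0.05],[0.015,0,0,0,0.05],[0,0,0,0,0.05]]' 60
python3 - <<'E'
from h import *
gt(-.032,-.0622,.018)
C,im=snap("wrist","w19");crop(im,200,170,440,380,"w19c",3);C,im=snap("scene","s19");crop(im,190,60,360,310,"s19c",3)
E
```

```text
clock: 18.7
eef_pos: [0.5454, -0.0376, 0.0562]
ee_rot: [0.7, 0.072, 0.708, -0.059]
force: [0.0, -0.0, 1.1]
gripper_width: 0.0499
tcp case -0.0344 -0.0603 0.0562 yaw -10.68 tilt z,y -0.0133 0.0169
need tool [ 0.0381 -0.0025  0.0029]
```

View pics/w19c.png

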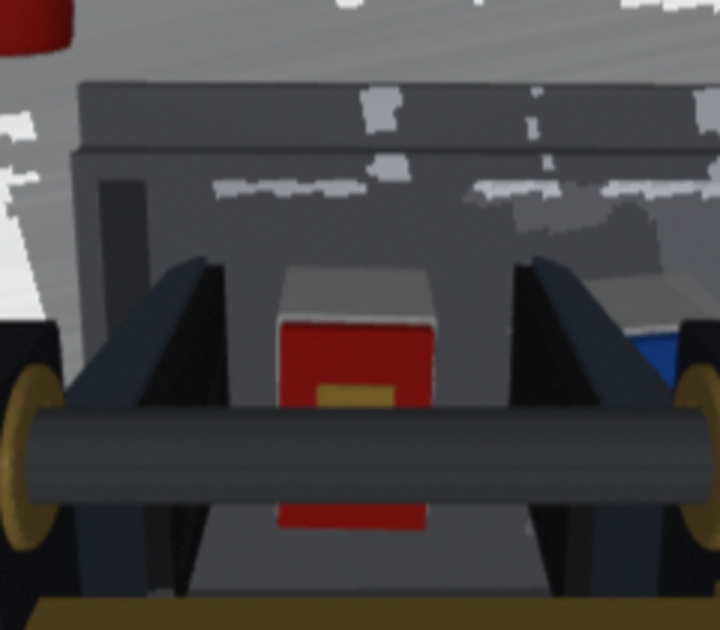

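View pics/s19c.png

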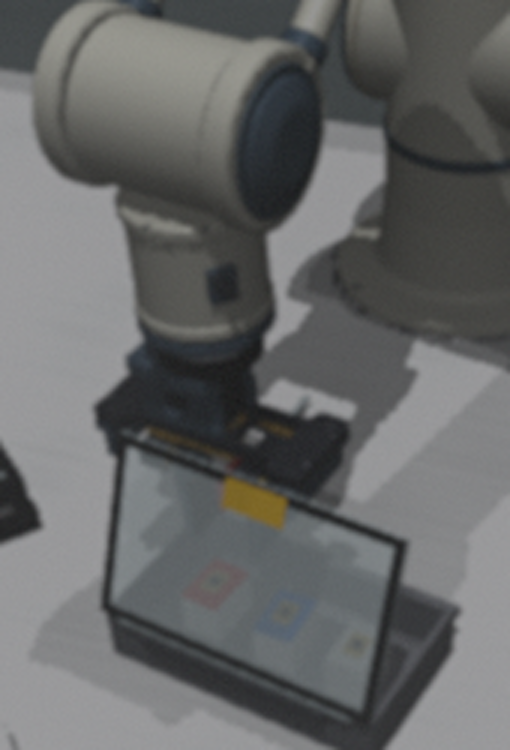

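```bash
python3 -m jog '[[0.012,-0.002,0.002,0,0.05],[0.012,0,0,0,0.05],[0.006,0,0,0,0.05],[0,0,0,0,0.05]]' 60
python3 - <<'E'
from h import *
gt(-.032,-.0622,.018);print(telemetry.get_state()["force"])
C,im=snap("wrist","w20");crop(im,200,170,440,380,"w20c",3);C,im=snap("scene","s20");crop(im,190,60,360,310,"s20c",3)
E
```

```text
clock: 19.2
eef_pos: [0.549, -0.0396, 0.0275]
ee_rot: [0.702, 0.072, 0.706, -0.059]
force: [-0.3, 0.3, -0.0]
gripper_width: 0.0498
tcp case -0.0304 -0.0616 0.0275 yaw -10.65 tilt z,y -0.0076 0.0168
need tool [ 0.0095 -0.0007 -0.0015]
[-0.31087085  0.33845222 -0.01198996]
```

View pics/w20c.png

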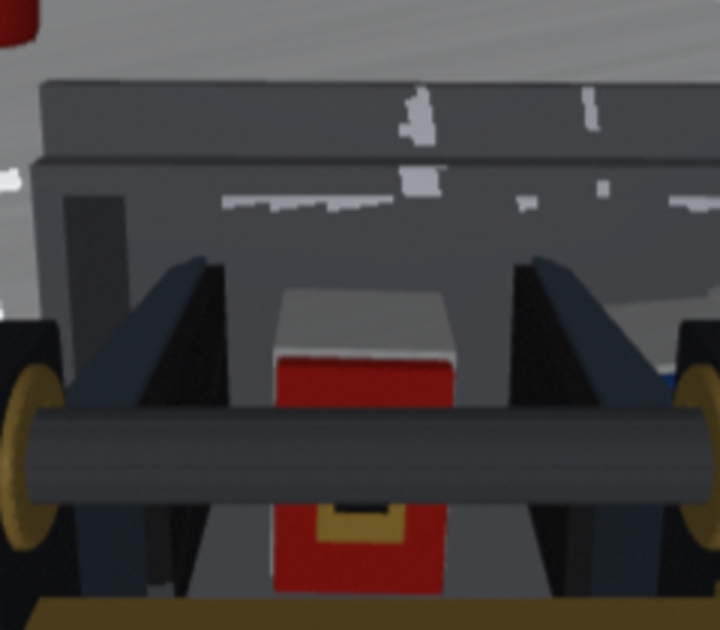

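View pics/s20c.png

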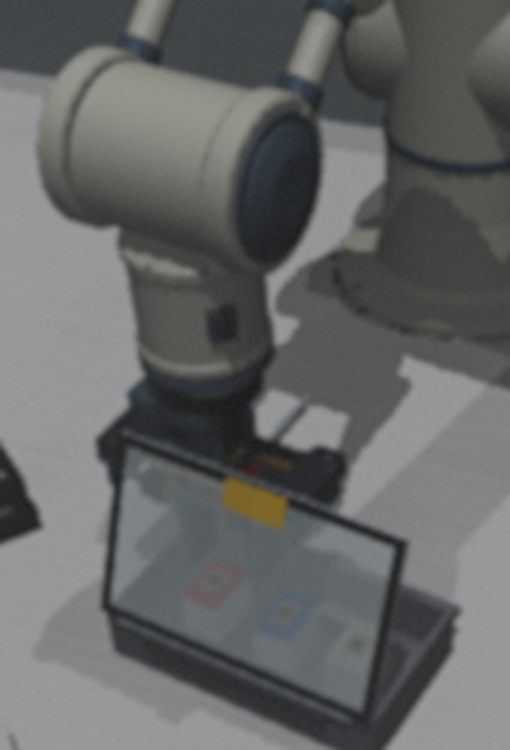

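```bash
python3 -m jog '[[0.007,-0.001,-0.001,0,0.05],[0.005,0,0,0,0.05],[0.001,0,0,0,0.05]]' 40
python3 - <<'E'
from h import *
gt(-.032,-.0622,.018);print(telemetry.get_state()["force"])
C,im=snap("scene","s21");crop(im,190,100,360,310,"s21c",3)
E
```

```text
clock: 19.6
eef_pos: [0.5485, -0.0404, 0.0148]
ee_rot: [0.703, 0.072, 0.705, -0.06]
force: [-0.8, -0.3, 0.2]
gripper_width: 0.0501
tcp case -0.0308 -0.0625 0.0148 yaw -10.65 tilt z,y -0.0057 0.0168
need tool [-0.0032  0.0004 -0.0013]
[-0.82364237 -0.29158328  0.23221528]
```

View pics/s21c.png

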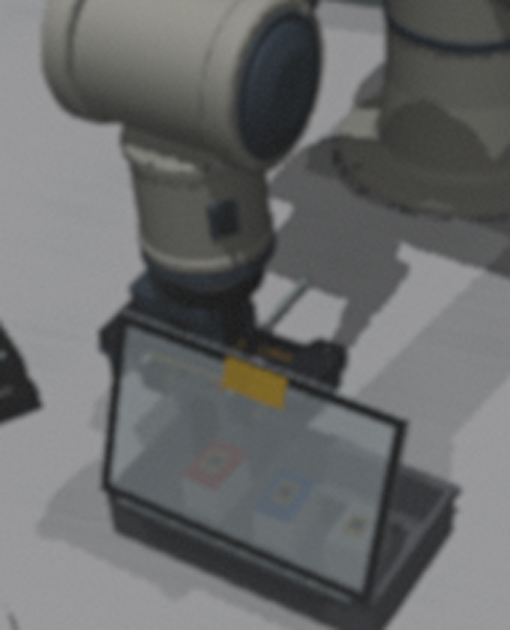

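```bash
python3 -m jog '[[0,0,0,0,0.02],[0,0,0,0,0.02],[0,0,0,0,0.02],[0,0,0,0,0.02]]' 30
python3 - <<'E'
from h import *
gt(-.032,-.0622,.018);print(telemetry.get_state()["force"])
E
```

```text
clock: 20.05
eef_pos: [0.5487, -0.0404, 0.015]
ee_rot: [0.703, 0.072, 0.705, -0.06]
force: [-0.5, 0.7, -0.8]
gripper_width: 0.0331
tcp case -0.0306 -0.0625 0.015 yaw -10.66 tilt z,y -0.0055 0.0168
need tool [-0.003   0.0003 -0.0014]
[-0.45635065  0.72108787 -0.76662282]
```

```bash
python3 -m jog '[[-0.001,0,-0.008,0,0.02],[0,0,-0.008,0,0.02],[0,0,-0.007,0,0.02],[0,0,0,0,0.02]]' 30
python3 - <<'E'
from h import *
gt(-.032,-.0622,.018);print(telemetry.get_state()["force"])
C,im=snap("wrist","w22");crop(im,200,170,440,380,"w22c",3)
E
```

```text
clock: 20.45
eef_pos: [0.5384, -0.0387, 0.0183]
ee_rot: [0.712, 0.071, 0.696, -0.061]
force: [-0.5, -0.4, -0.3]
gripper_width: 0.0336
tcp case -0.0411 -0.0628 0.0183 yaw -10.75 tilt z,y 0.0219 0.0169
need tool [0.0005 0.0005 0.0091]
[-0.51058818 -0.44319771 -0.34041437]
```

View pics/w22c.png

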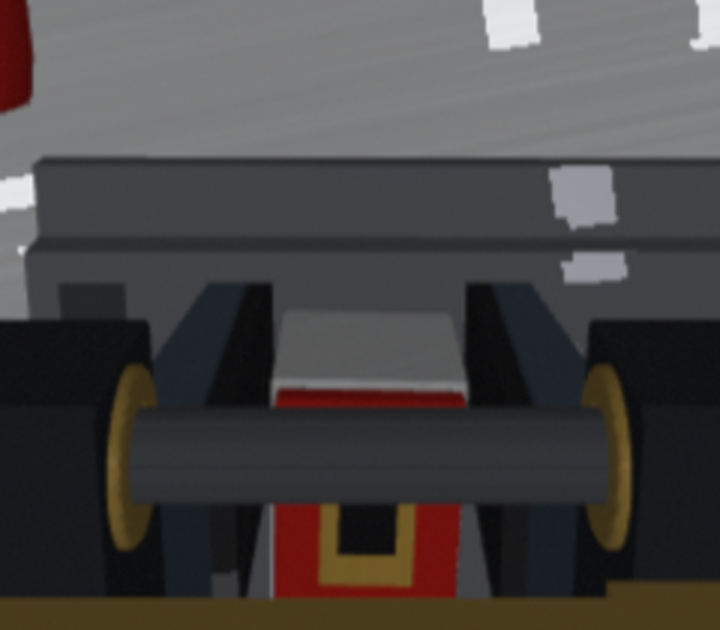

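```bash
python3 -m jog '[[0,0,-0.008,0,0.02],[0,0,-0.008,0,0.02],[0,0,-0.006,0,0.02],[0,0,0,0,0.02]]' 30
python3 - <<'E'
from h import *
gt(-.032,-.0622,.018);print(telemetry.get_state()["force"])
C,im=snap("wrist","w23");crop(im,200,170,440,380,"w23c",3)
E
```

```text
clock: 20.9
eef_pos: [0.5391, -0.0392, 0.0216]
ee_rot: [0.728, 0.071, 0.68, -0.063]
force: [-0.8, -0.3, -0.9]
gripper_width: 0.0335
tcp case -0.0402 -0.0632 0.0216 yaw -10.9 tilt z,y 0.0665 0.017
need tool [0.0041 0.0009 0.008 ]
[-0.79458134 -0.34365933 -0.92219395]
```

View pics/w23c.png

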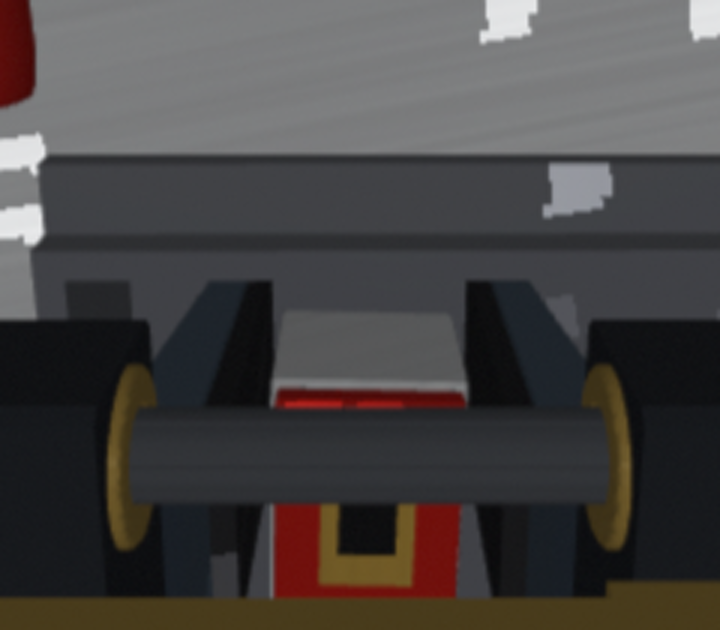

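```bash
python3 -m jog '[[0,0,0,0,0.036],[0,0,0.003,0,0.05],[0,0,0.003,0,0.05],[0,0,0,0,0.05]]' 30
python3 - <<'E'
from h import *
gt(-.026,-.0625,.016);print(telemetry.get_state()["force"])
C,im=snap("wrist","w24");crop(im,200,170,440,380,"w24c",3)
C,im=snap("scene","s24");crop(im,190,100,360,310,"s24c",3)
E
```

```text
clock: 21.35
eef_pos: [0.5419, -0.0398, 0.0218]
ee_rot: [0.726, 0.071, 0.682, -0.063]
force: [0.3, -0.8, 0.2]
gripper_width: 0.0498
tcp case -0.0374 -0.0632 0.0218 yaw -10.87 tilt z,y 0.0611 0.0169
need tool [0.0065 0.0005 0.011 ]
[ 0.25666552 -0.83575503  0.2086854 ]
```

View pics/w24c.png

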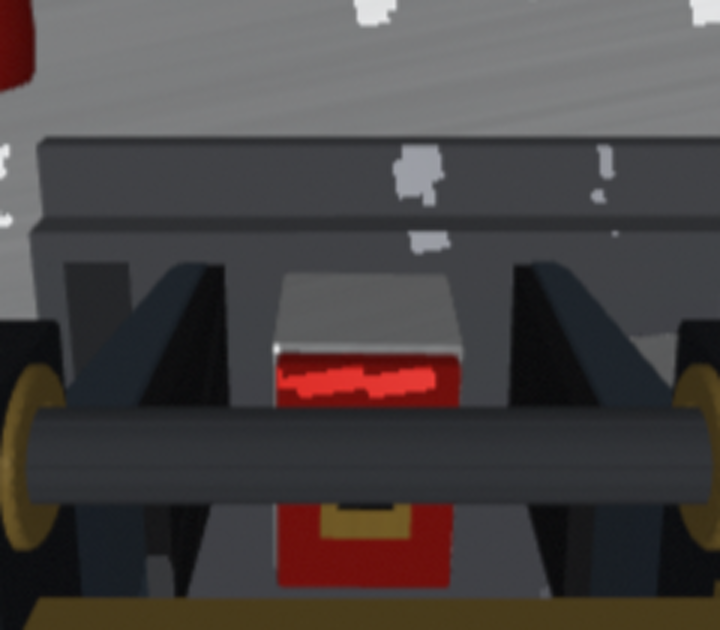

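View pics/s24c.png

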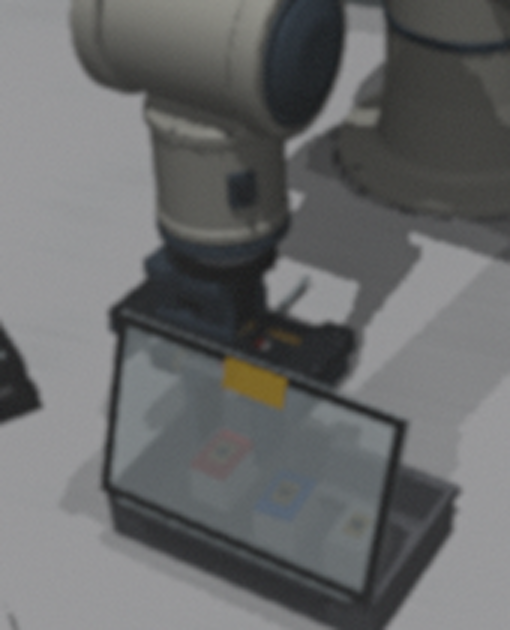

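Run:
```python
from h import *
C=cam("wrist");t,Rm=tcp()
for nm,p in [("fL",(292.3,287.5)),("fR",(353.3,287.5)),("bL",(292.5,365)),("bR",(349.7,365))]:
    P=unproj(C,p,.045)[0];print(nm,((P[:2]-c0)@ex).round(4),((P[:2]-c0)@ey).round(4),(Rm.T@(P-t)).round(4))
```

```text
fL -0.0409 -0.0787 [-0.0237 -0.0151 -0.0019]
fR -0.0409 -0.0475 [-0.0231  0.0161 -0.0017]
bL 0.0065 -0.0795 [-0.0208 -0.0163  0.0454]
bR 0.0067 -0.0478 [-0.0202  0.0154  0.0457]
```

```bash
python3 -m jog '[[0,0,0.006,0,0.05],[0.003,0,0.006,0,0.05],[0.004,0,0.002,0,0.05],[0,0,0,0,0.05]]' 40
python3 - <<'E'
from h import *
gt(-.024,-.0634,.015);print(telemetry.get_state()["force"])
E
```

```text
clock: 21.85
eef_pos: [0.5569, -0.0425, 0.0149]
ee_rot: [0.725, 0.071, 0.682, -0.063]
force: [-0.3, -0.5, 0.7]
gripper_width: 0.0497
tcp case -0.0222 -0.0629 0.0149 yaw -10.87 tilt z,y 0.0606 0.0169
need tool [-0.0002 -0.0005 -0.0018]
[-0.34497331 -0.51593484  0.65025019]
```

```bash
python3 -m jog '[[0,0,0,0,0.02],[0,0,0,0,0.02],[0,0,0,0,0.02],[0,0,0,0,0.02],[0,0,0,0,0.02]]' 40; python3 -m jog '[[-0.004,0,0,0,0.02],[-0.01,0,-0.001,0,0.02],[-0.014,0,-0.001,0,0.02],[-0.014,0,-0.001,0,0.02],[0,0,0,0,0.02]]'
python3 - <<'E'
from h import *
gt(-.024,-.0634,.015);print(telemetry.get_state()["force"])
C,im=snap("wrist","w25");crop(im,200,170,440,380,"w25c",3)
C,im=snap("scene","s25");crop(im,190,60,360,310,"s25c",3)
E
```

```text
clock: 22.35
eef_pos: [0.5563, -0.0423, 0.0146]
ee_rot: [0.725, 0.071, 0.682, -0.063]
force: [0.6, -0.1, -1.2]
gripper_width: 0.0336
clock: 22.85
eef_pos: [0.55, -0.0419, 0.0597]
ee_rot: [0.725, 0.071, 0.682, -0.063]
force: [0.1, -0.4, -1.8]
gripper_width: 0.0336
tcp case -0.0291 -0.0637 0.0597 yaw -10.86 tilt z,y 0.0591 0.0169
need tool [ 0.0449 -0.0005  0.0024]
[ 0.10427511 -0.36852051 -1.82796234]
```

View pics/w25c.png

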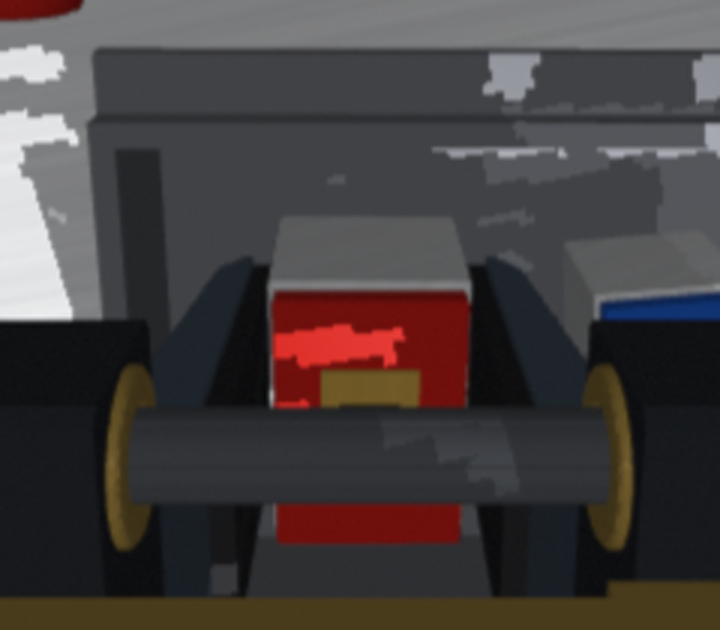

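View pics/s25c.png

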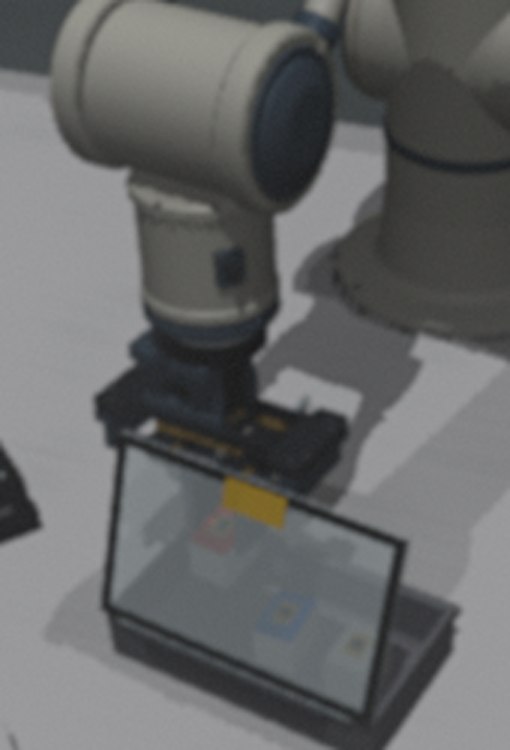

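```bash
python3 -m jog '[[-0.015,0,-0.002,0,0.02],[-0.02,0,-0.003,0,0.02],[-0.02,0,-0.004,0,0.02],[-0.01,0,-0.005,0,0.02],[0,0,0,0,0.02]]' 40
python3 - <<'E'
from h import *
gt(-.06,-.0634,.13);print(telemetry.get_state()["force"])
C,im=snap("top","t26")
E
```

```text
clock: 23.45
eef_pos: [0.5296, -0.0391, 0.121]
ee_rot: [0.723, 0.071, 0.685, -0.063]
force: [-0.4, 0.1, -0.9]
gripper_width: 0.0338
tcp case -0.0496 -0.065 0.121 yaw -10.87 tilt z,y 0.0523 0.017
need tool [-0.0095  0.0018 -0.0099]
[-0.37257003  0.11860848 -0.9352323 ]
```

View pics/t26.png

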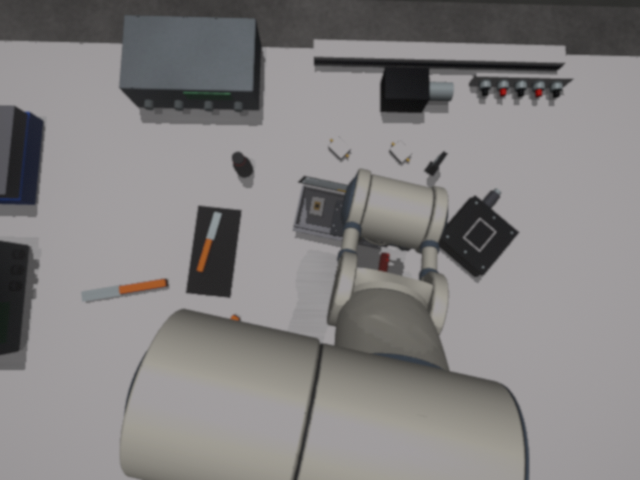

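```bash
python3 -m jog '[[0,-0.03,-0.003,0,0.02],[0,-0.045,0,0,0.02],[0,-0.045,0,0.02,0.02],[0,-0.045,0.01,0.1,0.02],[0,-0.04,0.02,0.13,0.02]]' 40; python3 -m jog '[[0,-0.02,0,0.13,0.02],[0,-0.01,0,0.12,0.02],[0,0,0,0.02,0.02],[0,0,0,0,0.02]]'
cat >> h.py <<'E'
def st(z):
    t,Rm=tcp();g=np.array([.5347,-.3441,z]);print("tcp",t.round(4),"yaw",np.degrees(np.arctan2(Rm[1,2],Rm[0,2])).round(2),"tiltzy",Rm[2,2].round(4),Rm[2,1].round(4),"tool need for TCP",((g-t)@Rm).round(4))
E
python3 - <<'E'
from h import *
st(.09)
snap("wrist","w27");C,im=snap("top","t27");crop(im,400,160,540,300,"t27c",4)
E
```

```text
clock: 24.0
eef_pos: [0.5096, -0.2478, 0.1123]
ee_rot: [0.706, 0.161, 0.674, -0.146]
force: [1.9, -0.1, -0.4]
gripper_width: 0.0333
clock: 24.4
eef_pos: [0.495, -0.2813, 0.1063]
ee_rot: [0.675, 0.26, 0.647, -0.241]
force: [0.5, -0.3, -1.3]
gripper_width: 0.0335
tcp [ 0.495  -0.2813  0.1063] yaw -41.57 tiltzy 0.027 0.0398 tool need for TCP [ 0.0173 -0.0213  0.0709]
```

View pics/w27.png

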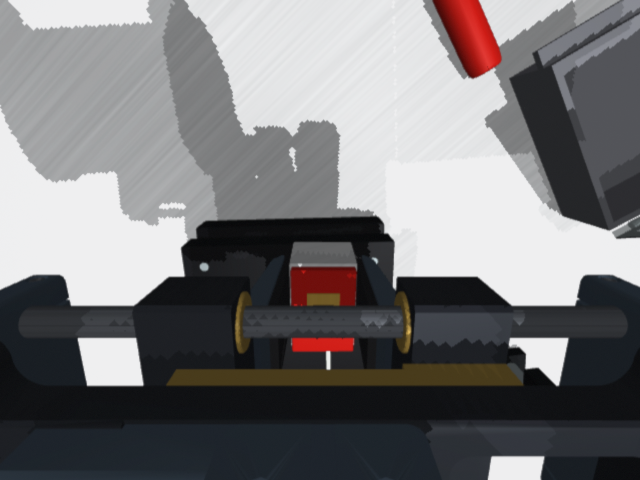

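Run:
```python
from h import *
C=cam("wrist");t,Rm=tcp()
for p in [(290,266.5),(357,266.5),(292,351),(354,351)]:
    P=unproj(C,p,t[2]-.0096+.04)[0];print(P.round(4),(Rm.T@(P-t)).round(4))
# stage corners near edge
for p in [(198,224),(382,218),(186,243),(392,238)]:
    print(p,unproj(C,p,.06)[0].round(4))
```

```text
[ 0.4717 -0.2816  0.137 ] [-0.0315 -0.0149 -0.0163]
[ 0.4933 -0.2578  0.137 ] [-0.0302  0.0172 -0.0159]
[ 0.5065 -0.3126  0.137 ] [-0.0302 -0.0151  0.0303]
[ 0.5284 -0.289   0.137 ] [-0.0289  0.017   0.0311]
(198, 224) [ 0.4259 -0.3301  0.06  ]
(382, 218) [ 0.5073 -0.2332  0.06  ]
(186, 243) [ 0.4297 -0.3462  0.06  ]
(392, 238) [ 0.5234 -0.2369  0.06  ]
```

View pics/t27c.png

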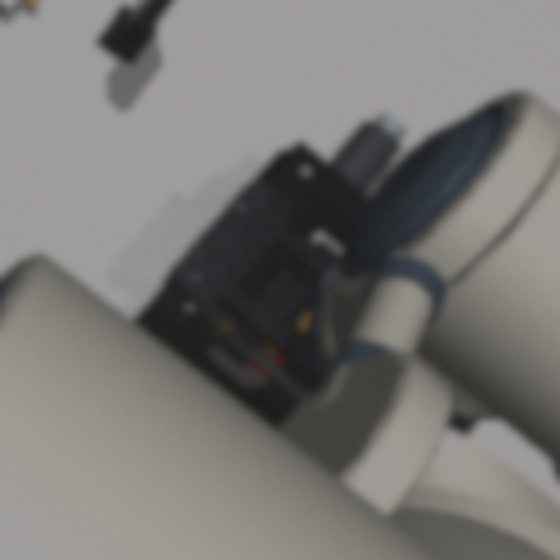

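Run:
```python
from h import *
im=cv2.imread("pics/s14.png")[:,:,::-1];crop(im,115,180,215,260,"s14o",7)
t,Rm=tcp();n=np.array([-.998,.0169,.0606]);print("module up in world",Rm@n)
```

```text
module up in world [ 0.00978802 -0.03916713  0.9991657 ]
```

View pics/s14o.png

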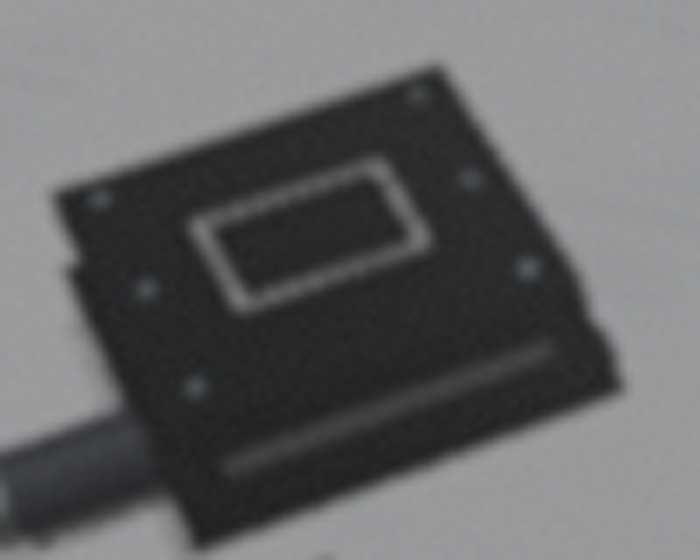

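Run:
```python
from h import *
C=cam("scene");p=np.array([(188,222),(378,157),(432,243),(242,311)])/7+[115,180]-.43
P=unproj(C,p,.06)[:,:2]*1000;print(P.round(1),P.mean(0).round(1));d=P[1]-P[0]+P[2]-P[3];print(np.hypot(*(P[1]-P[0])),np.hypot(*(P[2]-P[1])),np.degrees(np.arctan2(d[1],d[0])))
```

```text
[[ 541.7 -390.9]
 [ 487.2 -345. ]
 [ 524.8 -300.3]
 [ 578.2 -345. ]] [ 533.  -345.3]
71.26940922056545 58.42357685498309 140.00075920667263
```

```bash
python3 -m jog '[[0,-0.012,0.03,-0.012,0.02],[0,-0.01,0.03,0,0.02],[0,0,0.005,0,0.02],[0,0,0,0,0.02]]' 40
python3 - <<'E'
from h import *
st(.09); C,im=snap("wrist","w28")
crop(im,200,200,440,380,"w28c",3)
t,Rm=tcp();n=np.array([-.998,.0169,.0606]);u=Rm@n;m=t+Rm@[-.030,.001,.0073]-.04*u;print("module bottom centre",m.round(4),"up",u.round(3),"err tool",(np.array([.5338,-.3438,.06])-m)@Rm)
E
```

```text
clock: 24.9
eef_pos: [0.5319, -0.3374, 0.107]
ee_rot: [0.678, 0.251, 0.651, -0.231]
force: [-0.9, 0.0, -1.1]
gripper_width: 0.0337
tcp [ 0.5319 -0.3374  0.107 ] yaw -39.96 tiltzy 0.0264 0.0396 tool need for TCP [ 0.017  -0.0041  0.006 ]
module bottom centre [ 0.536  -0.3398  0.0972] up [ 0.012 -0.039  0.999] err tool [ 0.03700405 -0.00598562 -0.00012249]
```

View pics/w28c.png

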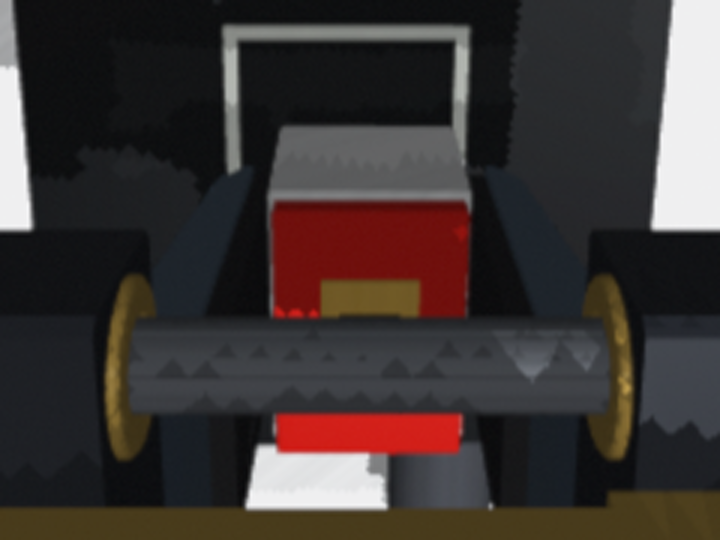

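Run:
```python
from h import *
C=cam("wrist");t,Rm=tcp()
q={"ifl":(240,42),"ifr":(455,42),"ofl":(223,25),"ofr":(470,25),"isl":(241,165),"isr":(456,150)}
W={k:unproj(C,np.array(v)/3+[200-.33,200-.33],.06)[0] for k,v in q.items()}
for k,v in W.items(): print(k,v.round(4))
e=W["ifr"]-W["ifl"];o=W["ofr"]-W["ofl"];print(np.hypot(*e[:2]),np.hypot(*o[:2]),"perp yaw",np.degrees(np.arctan2(e[1],e[0]))-90,np.degrees(np.arctan2(o[1],o[0]))-90)
yaw=np.radians(-40.5);d=np.array([np.cos(yaw),np.sin(yaw)])
print("centre est",(W["ifl"]+W["ifr"])[:2]/2+.032*d,(W["ofl"]+W["ofr"])[:2]/2+.035*d)
```

```text
ifl [ 0.4943 -0.341   0.06  ]
ifr [ 0.5262 -0.3035  0.06  ]
ofl [ 0.4889 -0.3413  0.06  ]
ofr [ 0.5253 -0.2983  0.06  ]
isl [ 0.5166 -0.3606  0.06  ]
isr [ 0.5469 -0.3196  0.06  ]
0.049278167561382265 0.05634277746066953 perp yaw -40.36514340226664 -40.327386772576155
centre est [ 0.53459893 -0.34301139] [ 0.53372909 -0.34255357]
```

```bash
python3 -m jog '[[0.008,-0.003,0,0,0.02],[0.012,-0.001,0,0,0.02],[0.008,0,0,0,0.02],[0,0,0,0,0.02]]' 40
cat >> h.py <<'E'
def ms():
    t,Rm=tcp();n=np.array([-.998,.0169,.0606]);u=Rm@n;m=t+Rm@[-.030,.001,.0073]-.04*u;print("mod bottom",m.round(4),"up",u.round(3),"err tool",((np.array([.534,-.3432,.06])-m)@Rm).round(4),"F",telemetry.get_state()["force"].round(1),"yaw",np.degrees(np.arctan2(Rm[1,2],Rm[0,2])).round(2))
E
python3 - <<'E'
from h import *
ms(); C,im=snap("wrist","w29")
crop(im,200,200,440,380,"w29c",3)
E
```

```text
clock: 25.35
eef_pos: [0.5287, -0.3365, 0.0759]
ee_rot: [0.677, 0.251, 0.652, -0.23]
force: [0.7, 0.7, 0.0]
gripper_width: 0.0339
mod bottom [ 0.5331 -0.3392  0.0662] up [ 0.014 -0.041  0.999] err tool [ 0.0061 -0.0028  0.0031] F [0.7 0.7 0. ] yaw -39.76
```

View pics/w29c.png

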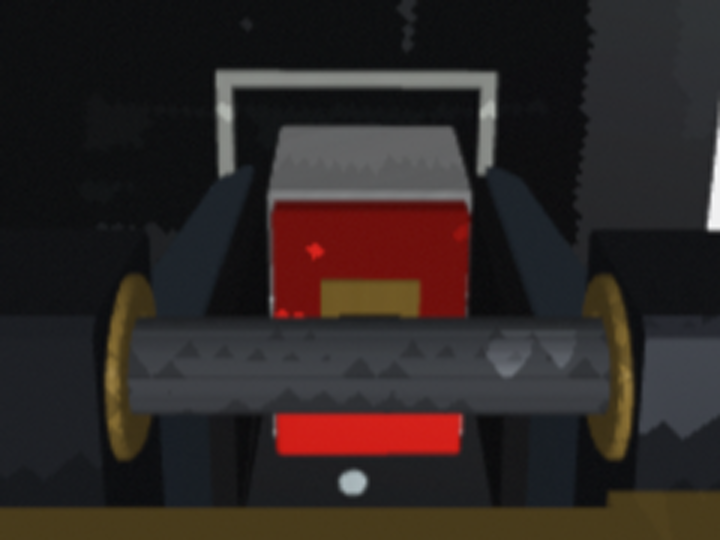

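Run:
```python
from h import *
C=cam("wrist");t,Rm=tcp()
f=lambda p,z: (Rm.T@(unproj(C,np.array(p)/3+[199.67,199.67],z)[0]-t)).round(4)
print(f((235,88),.06),f((480,88),.06),f((217,70),.06),f((497,72),.06)); print(f((281,127),.0665),f((455,127),.0665))
```

```text
[ 0.0148 -0.0263 -0.0237] [ 0.0168  0.0231 -0.0233] [ 0.0146 -0.0297 -0.0275] [ 0.0168  0.0265 -0.0266]
[ 0.0088 -0.0167 -0.0173] [ 0.0102  0.0177 -0.0169]
```

```bash
python3 -m jog '[[0.002,-0.002,0.002,0,0.02],[0.002,0,0,0,0.02],[0,0,0,0,0.02]]' 40
python3 - <<'E'
from h import *
ms();
E
python3 -m jog '[[0.0015,0,0,0,0.02],[0,0,0,0,0.02]]';python3 - <<'E'
from h import *
ms(); 
E
```

```text
clock: 25.7
eef_pos: [0.5295, -0.3397, 0.0724]
ee_rot: [0.678, 0.25, 0.652, -0.23]
force: [0.6, -1.5, -1.1]
gripper_width: 0.0333
mod bottom [ 0.5339 -0.3425  0.0627] up [ 0.013 -0.04   0.999] err tool [ 0.0027 -0.0006  0.0005] F [ 0.6 -1.5 -1.1] yaw -39.75
clock: 25.9
eef_pos: [0.5297, -0.3399, 0.0711]
ee_rot: [0.678, 0.25, 0.652, -0.23]
force: [-0.5, 0.6, -0.6]
gripper_width: 0.0335
mod bottom [ 0.5341 -0.3426  0.0613] up [ 0.013 -0.04   0.999] err tool [ 0.0013 -0.0006  0.0002] F [-0.5  0.6 -0.6] yaw -39.75
```

```bash
python3 -m jog '[[0.001,0,0,0,0.02],[0.001,0,0,0,0.02]]';python3 - <<'E'
from h import *
ms(); 
C,im=snap("wrist","w30");crop(im,200,200,440,380,"w30c",3)
E
```

```text
clock: 26.1
eef_pos: [0.5298, -0.3398, 0.0702]
ee_rot: [0.678, 0.25, 0.652, -0.23]
force: [-7.3, 6.0, 23.0]
gripper_width: 0.0335
mod bottom [ 0.5342 -0.3426  0.0604] up [ 0.012 -0.04   0.999] err tool [ 0.0004 -0.0007  0.0002] F [-7.3  6.  23. ] yaw -39.75
```

View pics/w30c.png

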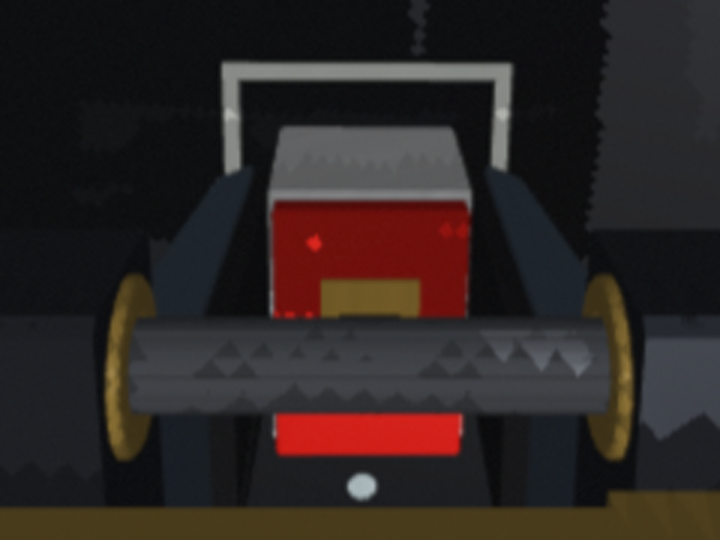

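```bash
python3 -m jog '[[0,0,0,0,0.02],[0,0,0,0,0.036],[0,0,0,0,0.04],[0,0,0,0,0.05],[0,0,0,0,0.055]]' 20;python3 -m jog '[[0,0,0,0,0.055],[-0.01,0,0,0,0.055],[-0.02,0,0,0,0.055],[-0.03,0,0,0,0.055],[0,0,0,0,0.055]]'
python3 - <<'E'
from h import *
ms(); 
C,im=snap("wrist","w31");crop(im,200,180,440,380,"w31c",3)
E
```

```text
clock: 26.65
eef_pos: [0.5302, -0.3401, 0.0709]
ee_rot: [0.679, 0.25, 0.651, -0.23]
force: [0.1, 0.1, -0.2]
gripper_width: 0.053
clock: 27.15
eef_pos: [0.5271, -0.3408, 0.134]
ee_rot: [0.678, 0.25, 0.652, -0.23]
force: [1.0, -0.7, -0.1]
gripper_width: 0.0549
mod bottom [ 0.5315 -0.3435  0.1242] up [ 0.012 -0.04   0.999] err tool [ 0.0643 -0.0007  0.0001] F [ 1.  -0.7 -0.1] yaw -39.75
```

View pics/w31c.png

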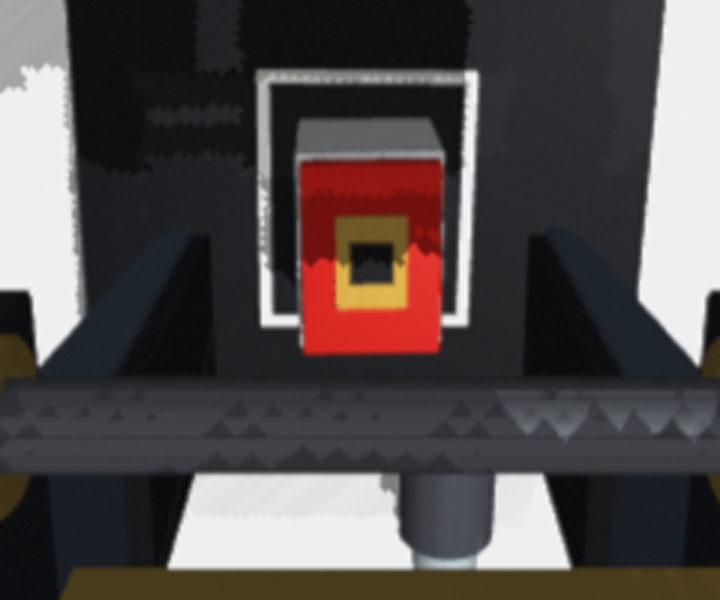

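```bash
python3 - <<'E'
from h import *
C=cam("wrist")
f=lambda p,z: unproj(C,np.array(p)/3+[199.67,179.67],z)[0,:2]
i=[f(p,.06) for p in [(271,85),(466,85)]];b=[f(p,.06) for p in [(299,120),(434,120)]];T=[f(p,.1) for p in [(300,158),(443,158),(439,354),(303,354)]]
a=np.radians(-40.4);d=np.array([np.cos(a),np.sin(a)]);l=np.array([-d[1],d[0]])
oc=(i[0]+i[1])/2+.032*d; print("outline",oc,"module bottom",(b[0]+b[1])/2+.024*d,"top",np.mean(T,0))
for m in ((b[0]+b[1])/2+.024*d,np.mean(T,0)): print("dx,dy",((m-oc)@d).round(4),((m-oc)@l).round(4))
e=T[1]-T[0]+T[2]-T[3];print("mod yaw",np.degrees(np.arctan2(e[1],e[0]))-90)
E
python3 -m jog '[[-0.03,0,0,0,0.06],[-0.04,0,0,0,0.06],[-0.03,0,-0.03,0,0.06],[0,0,-0.04,0,0.06],[0,0,-0.03,0,0.06]]'
python3 - <<'E'
from h import *
C,im=snap("top","t32");C,im=snap("scene","s32")
print(telemetry.get_state()["force"])
E
```

```text
outline [ 0.53370814 -0.3423462 ] module bottom [ 0.53424681 -0.34338944] top [ 0.53310722 -0.34258506]
dx,dy 0.0011 -0.0004
dx,dy -0.0003 -0.0006
mod yaw -40.524636109514624
clock: 27.7
eef_pos: [0.4439, -0.2772, 0.2313]
ee_rot: [0.677, 0.251, 0.653, -0.23]
force: [-0.5, 0.4, 0.4]
gripper_width: 0.06
[ 0.21937111 -0.20941439  0.35524994]
```

View pics/t32.png

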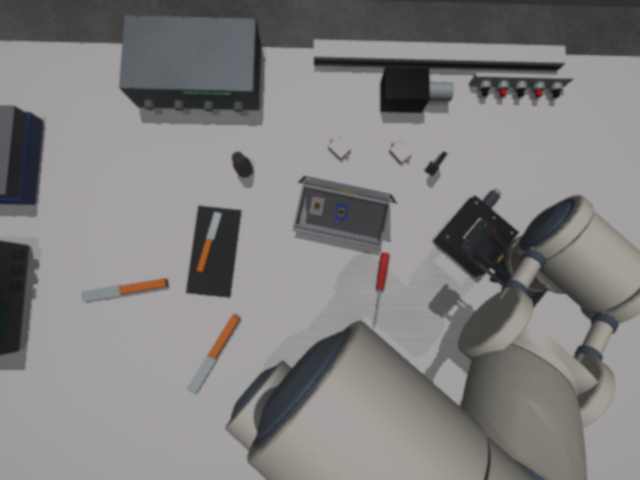

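View pics/s32.png

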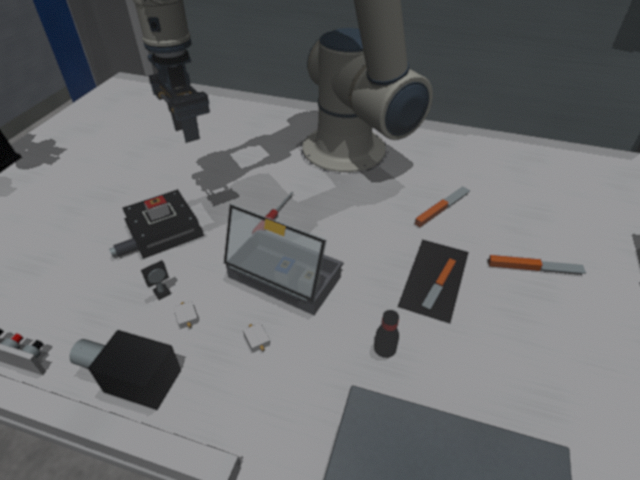

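The lid is open at (230,207)–(323,242), the red module stands on the stage at (157,208), and the blade lies on the mat at (440,283). The blue and white modules and the bystanders haven't moved. I'll let the arm settle and hand in.

```bash
python3 -m jog '[[0,0,0,0,0.06],[0,0,0,0,0.06],[0,0,0,0,0.06]]'
python3 - <<'E'
from h import *
print(telemetry.get_state()["dq"].round(4))
print(env.close_job())
E
```

```text
clock: 28.1
eef_pos: [0.443, -0.2763, 0.2309]
ee_rot: [0.676, 0.251, 0.654, -0.229]
force: [-0.2, 0.5, -0.9]
gripper_width: 0.0602
[ 0.0005  0.0085 -0.0069 -0.0011  0.0005 -0.0022]
the job is handed in; nothing more can be done
None
```

I levered the lid open with the 165 mm orange blade from the mat and laid the blade back flat on the mat. I then lifted the red module out, set it inside the white outline, and handed the job in at 28.1 s of the 72 s allowed. No verdict came back.

**Last checks**
- **Red module:** about 1 mm from the outline's centre in the wrist picture and about 0.1° off square. It stands upright on the stage, with no force on the tool and the arm clear.
- **Lid:** still open at its stop in the last pictures; its angle measured about 1.2 rad at the stop.
- **Blade and the rest:** the blade lies flat on the mat. The blue and white modules, collimator, mirror, amplifiers and driver look unmoved.

**What went wrong or disagreed**
- **Blade grasp:** my first two tries closed above the handle, without moving the blade. The real fingertips sit about 25 mm further back than the stated place, so I used measured heights after that.
- **Tool tilt:** the tool drifted by up to about 0.07 rad during the moves. The module was therefore tilted by about 0.04 rad until it levelled on the stage.
- **Case:** I slid the red module about 14 mm inside the case so the gripper stayed clear of the leaning lid. The fingers or gripper seemed to press lightly on the pry-side wall then.
- **Contact forces:** the highest wrist forces I read were about 27 N laying the blade down and 25 N setting the module down. I had no direct measure of finger-to-lid force, but saw no such contact in the pictures.

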